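# Set a shaft up under a sprung hold-down

## Task

Swing the sprung hold-down arm of the V-block fixture up and back until its catch holds it by itself. Fetch the square-bodied shaft out of the blue rack and lay it fully home in the two V-blocks, its square body between them (the rack lets you take it only by its end, the V-blocks only by its middle). Then trip the red trigger pad so that the arm snaps down and holds the shaft; leave the tools lying around where they are.

Things in the scene. Friction and masses are not known exactly. Their poses are not given: they have to be found in the camera images.
- fixture: V-block fixture fixed on the bench; origin on the bench under the seat. +x level from the V-blocks to the arm's hinge, +y along the Vs to the side of the red pad, z up. Dark base plate x -45 to 205, y -74 to 74, 12 mm thick; green side plates x 101 to 198, y -38 to 38, 167 mm high (all mm in this frame).
- v_seat (a point): Where the centre of a seated shaft lies: 60 mm above the fixture's origin, shaft along y. V-blocks 38 mm thick, 90 degree Vs, tops 66 mm above the bench, stand 33 to 71 mm away along +y and -y. The 66 mm gap between them, open down to the base plate, has room for fingers beside the shaft's square body; beside the journals, in the Vs, there is none.
- hinge_axis (a point): Axis of the hold-down arm, level, along the fixture's y; in the fixture's frame at x = 125 mm, y = 0, 95 mm above the bench.
- handle_bar (a point): Middle of the black turning grip of the stirrup handle at the end of the hold-down arm: 18 mm in diameter, 52 mm long, along the fixture's y, 195 mm from hinge_axis, with a 42 mm deep opening behind it for a finger. Arm down: 95 mm above the bench, x = -70 mm of the fixture. Pinch it from above, across; the grip turns freely on its spindle as the arm swings.
- holddown (a joint): Angle of the sprung arm: 0 = down and level, its rubber pad between the V-blocks (blocking the seat); grows as the handle swings up and over to the hinge side. A damped spring drives it down, 4 to 7 N at the bar. At about 1.76 the sear snaps in (go to 1.85 to be sure); let go, it then stays at about 1.71 (bar 288 mm up). End stop 1.92. About 0.08 when it presses on a seated shaft.
- trip (a joint): Angle of the trip lever that carries the sear: 0 at rest (sprung back), grows as the red pad is pressed, stop at 0.35. Deflected for a moment while the arm is cocked. With the arm cocked, some 5 mm of travel (about 0.1) at up to 16 N lets the arm go; press 10 mm to be sure. It falls within half a second, in its own plane, clear of a hand over the pad.
- thumb_pad (a point): Middle of the top of the red trigger pad, 26 x 26 mm: in the fixture's frame x = 119, y = 105 mm, 158 mm above the bench at rest. Pressed straight down.
- shaft_mid (a point): Centre of the aluminium shaft (about 0.3 kg, 160 mm long): square body 32 x 32 x 58 mm in the middle, a round journal 26 mm in diameter and 51 mm long at each end. x = its long axis, z = up at the start. In the rack its centre is 39 mm above the bench; lying on a flat on the bench, 16 mm.
- shaft_front_end (a point): Centre of the shaft's end face that sticks out of the rack, 80 mm from shaft_mid along the shaft's -x. At the start it stands 45 to 62 mm out of the rack's mouth, so the shaft can be taken only by this journal, across its sides, from above.
- rack: Blue rack fixed on the bench: two box sections 50 x 50 x 90 mm (44 mm clear inside) side by side on dark feet, open at both ends, floor 23 and tops 70 mm above the bench; origin on the bench under its middle, x along the sections, mouths at x = -45 mm, looking along -x. The section at -y holds the shaft, the one at +y holds bar ends.
- rack_mouth (a point): Centre of the open front of the box section that holds the shaft, 45 mm above the bench. The shaft must be drawn about 115 mm level along the rack's -x before its tail is clear.
- stepped_pin_mid (a point): Bystander: grey stepped pin lying on the bench, 152 mm long, 34 mm thick; this point is at its middle, 10 mm above the bench.
- open_spanner_mid (a point): Bystander: double open-ended spanner lying flat, about 191 x 52 x 9 mm; point at its middle, 10 mm above the bench.
- clamp_strap_mid (a point): Bystander: brown clamp strap with two holes lying flat, about 76 x 27 x 14 mm; point at its middle, 10 mm above the bench.
Not all that is in view belongs to the job. There is more than one size of the part that bears shaft_mid; the job needs the larger.

How it is judged:
By the outcome, as a careful person would: the job done as asked, in the order asked, and still so for the second after the job is handed in, with the robot touching nothing.
It also fails if it takes over 66 s, if anything falls off the work surface, if the arm or the gripper's body presses on something with over 40 N, if the wrist force passes 120 N, or if a joint passes its speed limit or range.

## Robot

A 6-joint arm with a two-finger parallel gripper is mounted at the origin on a cart in front of the work surface, level with it; the furniture and walls round the work are solid. World frame = base frame: x ahead of the robot, y to its left, z up, the work surface at z = 0. Lengths are in m, angles in rad, forces in N, time in s.
With the tool pointing down it reaches from about 0.375 to 0.9 m from the base axis. Payload 3.1 kg.
Tool frame: the origin (TCP) lies on the mounting face of the last link; the fingertips stand 182 mm ahead of it and the grasp point (between the pads) lies 164 mm ahead of it; z points along the fingers, y is the direction in which the jaws open and shut (so a half turn about z gives the same grasp; the last joint's range is limited). The gripper opens to 87 mm and grips with 3 to 60 N. Pads are 19 mm wide; open, the fingers measure 117 mm over their backs; the gripper's body (75 mm by 190 mm) begins 51 mm behind the grasp point.
Start: joints at [1.046, 0.527, 1.433, -0, 1.181, -0.178], TCP at [0.212, 0.588, 0.405] pointing down, gripper open.
Joint ranges: [-3.08, 3.08], [-0.75, 2.2], [0.22, 2.44], [-1.43, 4.57], [0, 2.65], [-2.85, 2.85]. Speed limits (rad/s): [2.79, 2.79, 3.14, 3.14, 3.14, 3.14].

## Interface

Orientations are given as a unit quaternion [x, y, z, w].
In Python, from rig import robot, camera, camera_model gives the robot as it stands.
- The arm moves only by the tool drive_tool, never from a script. Its argument "plan" is a list that holds one entry, the list of rows, each a list of 6 numbers: the shift along the world's x, y, z in units of 2.5 cm (1.0 is 2.5 cm), then the turn, a rotation vector about the world's x, y, z in units of 6 degrees (1.0 is 6 degrees). A call has 1 to 8 rows; each row shifts and turns the commanded pose from where the row before left it; what a row does not reach is not made up. A row lasts 1/8 s, in which the tool goes at most 62.5 mm and 10.7 degrees, less where a joint would pass 70% of its speed; a pose out of reach is approached as far as the arm can. A call with a number of a shift or a turn outside -1 to 1 is refused whole. A call with a gripper value outside its range is refused whole. "grip" is the closure, from 0 (fully open) to 1 (shut), set as the call begins (left out, the last holds). The fingers move at their own pace and stop on an object; "force" is the grip in N (left out, the last holds). Time passes only in rows, so rows that do not move let the fingers close. It gives the time, the measured TCP pose, the force and the opening at its end, in the units of the state.
- robot.get_obs(): the state, without advancing time (a new reading comes with each control period).
- camera(name): name is "side" or "top"; returns the picture (400x640x3 uint8, red, green, blue); there is no depth.
- camera_model(name): a dict with "K" (3x3 intrinsics, pixels), "k1" (the pictures are not rectified: a ray, as slopes to the right and down, at radius r is drawn at 1 + k1 r^2 times it, then the intrinsics apply), "world_to_cam" (4x4, takes a point from world to camera coordinates). Camera axes: x right, y up, looking along -z (the intrinsics and any distortion apply to the point x, -y, -z); pixel columns grow to the right and rows downward; lengths in m; the calibration is good to about 2 mm. A picture is of the moment at which its call begins. camera_model takes no time and is no camera call.
- robot.hand_in(): hands the job in, once; it reports no verdict.
The state is a dict: "time": time; "q": joint angles; "joint_velocities": joint speeds; "joint_torque": joint torques, N m; "position": TCP position; "tool_rot": TCP orientation; "ft_force": force on the tool from outside, world axes, zero at the start; "moment": the same for the moment, N m; "grip_width": finger opening in m.
Only numpy, scipy, OpenCV 4.12 (cv2) and the standard library are available. Lean on these libraries where they do the work, as an engineer would, in place of code of your own. Each camera call takes 0.05 s, during which the arm holds its last target.

## Working session

There is one attempt and no reset: what is moved stays moved. The work goes in short steps, Python scripts to look and compute and a tool call to move; the robot and the scene stay as the last step left them, time stands still between calls to the robot, and variables do not carry over. Pictures are saved under pics/ and viewed, and the job is handed in when it is done.

Besides the shell and the picture viewer there is one more tool, called after ">>>" by a JSON object that holds its "op" and its "data". drive_tool: Moves the arm, as the interface text tells. Shifts and turns lie within -1 to 1; 1 stands for 2.5 cm of shift or 6 degrees of turn. Its arguments: {"type":"object","properties":{"plan":{"type":"array","items":{"type":"array","items":{"type":"array","items":{"type":"number","minimum":-1,"maximum":1}}}},"grip":{"type":"number"},"force":{"type":"number"}},"required":["plan"]}

```bash
ls; mkdir -p pics; python3 - <<'E'
from rig import robot,camera,camera_model
import cv2,json
o=robot.get_obs(); print(o)
for n in ("side","top"):
    im=camera(n); cv2.imwrite(f"pics/{n}0.png",im[:,:,::-1]); print(n,camera_model(n))
E
```

```text
pics
{'time': 0.0, 'q': array([ 1.04654022e+00,  5.28487262e-01,  1.43385443e+00, -3.90273298e-05,
        1.18137047e+00, -1.78488390e-01]), 'joint_velocities': array([ 0.00049823, -0.00050794, -0.00093598,  0.00067507,  0.0011641 ,
        0.00030969]), 'joint_torque': array([-4.25213211e-04, -4.40044641e+01, -1.76589811e+01,  6.34526485e-02,
        5.83266187e-02, -1.68127090e-04]), 'position': array([0.21163058, 0.5877378 , 0.40377347]), 'tool_rot': array([ 1.72016514e-01,  9.85093496e-01, -1.00121468e-03, -3.47810633e-04]), 'ft_force': array([ 0.09552113,  0.60129362, -1.08283076]), 'moment': array([-9.64906014e-05, -2.89714954e-02,  1.24258772e-02]), 'grip_width': 0.08699189156166226}
side {'K': array([[361.43609333,   0.        , 320.12073514],
       [  0.        , 361.43609333, 202.70741481],
       [  0.        ,   0.        ,   1.        ]]), 'k1': -0.038267159575862006, 'world_to_cam': array([[-0.98854146, -0.15069865,  0.00870023,  0.5530026 ],
       [ 0.09484682, -0.57526403,  0.81245023, -0.02029345],
       [-0.11743022,  0.80396593,  0.58296563, -1.05627537],
       [ 0.        ,  0.        ,  0.        ,  1.        ]])}
top {'K': array([[377.38905233,   0.        , 320.26731207],
       [  0.        , 377.38905233, 203.65787811],
       [  0.        ,   0.        ,   1.        ]]), 'k1': -0.07877078901016032, 'world_to_cam': array([[ 2.59565858e-02, -9.99658226e-01,  3.11236222e-03,
         2.25833027e-01],
       [ 9.96315372e-01,  2.61241220e-02,  8.16897117e-02,
        -5.29753350e-01],
       [-8.17431000e-02,  9.80508314e-04,  9.96652951e-01,
        -9.24077946e-01],
       [ 0.00000000e+00,  0.00000000e+00,  0.00000000e+00,
         1.00000000e+00]])}
```

View pics/side0.png

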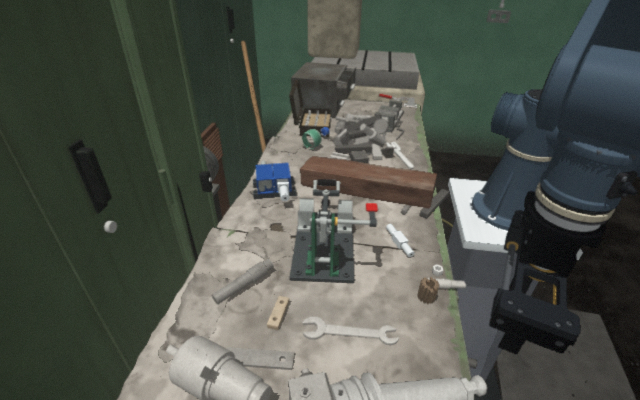

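View pics/top0.png

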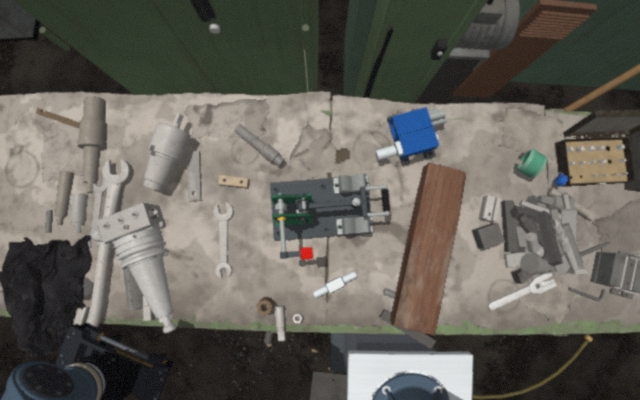

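```bash
python3 - <<'E'
import cv2
t=cv2.imread("pics/top0.png"); s=cv2.imread("pics/side0.png")
def crop(im,x0,y0,w,h,f,name): cv2.imwrite(name,cv2.resize(im[y0:y0+h,x0:x0+w],None,fx=f,fy=f,interpolation=cv2.INTER_CUBIC))
crop(t,260,160,140,100,5.5,"pics/c1.png")
crop(t,365,95,100,75,8,"pics/c2.png")
crop(s,240,150,160,140,4.2,"pics/c3.png")
E
```

```text
(no output)
```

View pics/c1.png

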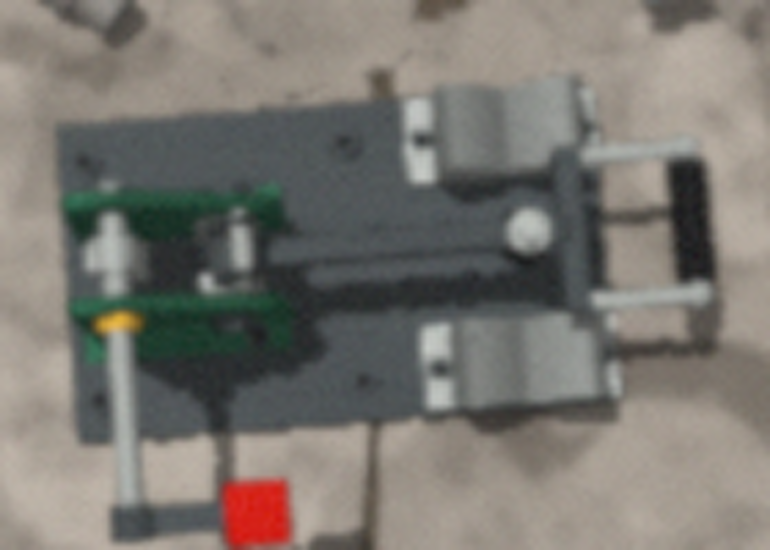

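View pics/c2.png

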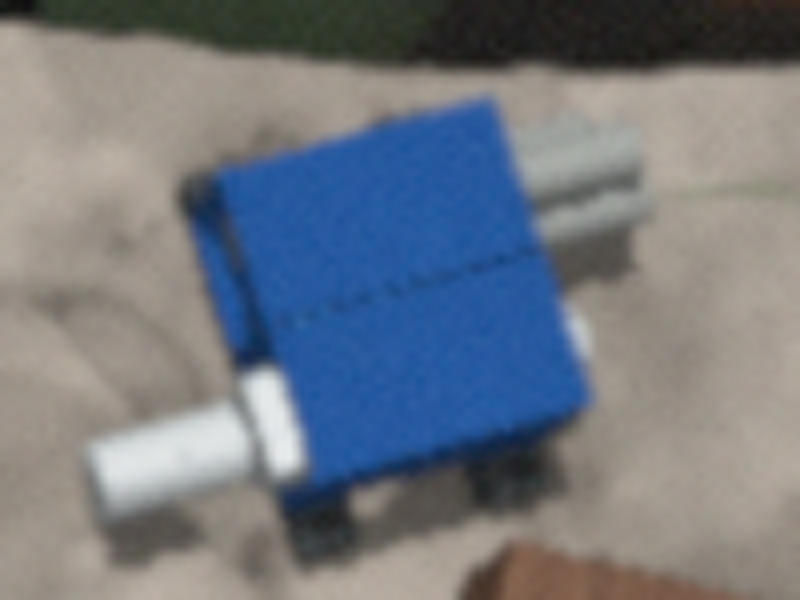

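View pics/c3.png

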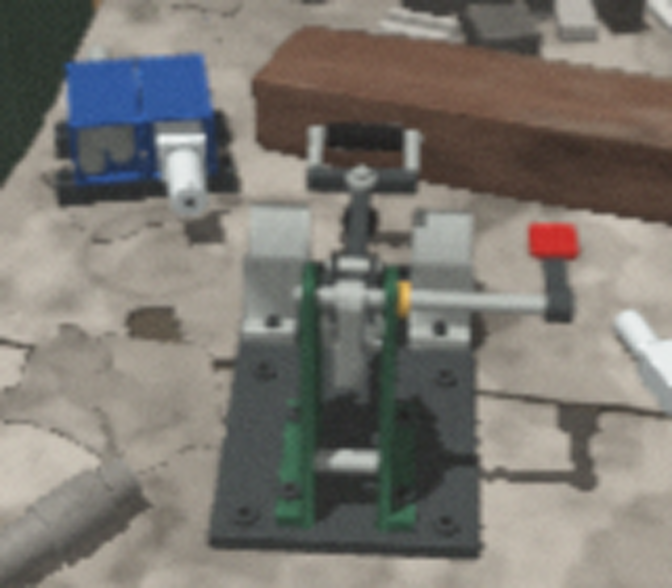

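```bash
cat > h.py <<'E'
import numpy as np, cv2
from scipy.optimize import least_squares
from scipy.spatial.transform import Rotation as R
from rig import robot,camera,camera_model
M={n:camera_model(n) for n in("side","top")}
def proj(n,p):
    m=M[n];p=np.atleast_2d(p);c=p@m["world_to_cam"][:3,:3].T+m["world_to_cam"][:3,3]
    s=np.c_[c[:,0]/-c[:,2],-c[:,1]/-c[:,2]];r2=(s**2).sum(1,keepdims=True);s=s*(1+m["k1"]*r2)
    return s@np.diag([m["K"][0,0],m["K"][1,1]])+m["K"][:2,2]
def ray(n,uv):
    m=M[n];d=(np.array(uv,float)-m["K"][:2,2])/m["K"][0,0];s=d.copy()
    for _ in range(20): s=d/(1+m["k1"]*(s@s))
    Rm=m["world_to_cam"][:3,:3];t=m["world_to_cam"][:3,3]
    return -Rm.T@t, Rm.T@np.array([s[0],-s[1],-1])
def atz(n,uv,z):
    o,d=ray(n,uv);return o+d*(z-o[2])/d[2]
def world(pose,P):
    x,y,a=pose;P=np.atleast_2d(np.array(P,float));c,s=np.cos(a),np.sin(a)
    return np.c_[x+c*P[:,0]-s*P[:,1],y+s*P[:,0]+c*P[:,1],P[:,2]]
def fit(obs,x0):
    def f(p): return np.concatenate([proj(n,world(p,np.array(P)/1000.))[0]-uv for n,uv,P in obs])
    r=least_squares(f,x0,loss='soft_l1');return r.x,f(r.x).reshape(-1,2)
def snap(n,name,x0,y0,w,h,f):
    im=camera(n)[:,:,::-1];cv2.imwrite("pics/full_"+name,im)
    cv2.imwrite("pics/"+name,cv2.resize(im[y0:y0+h,x0:x0+w],None,fx=f,fy=f,interpolation=cv2.INTER_CUBIC))
E
python3 - <<'E'
from h import *
np.set_printoptions(precision=4,suppress=True)
t=lambda u,v:np.array([260+u/5.5-.4,160+v/5.5-.4]); s=lambda u,v:np.array([240+u/4.2-.4,150+v/4.2-.4])
obs=[("top",t(57,127),(205,-74,12)),("top",t(82,440),(205,74,12)),("top",t(620,415),(-45,74,12)),("top",t(257,513),(119,105,158)),("top",t(688,222),(-70,0,95)),
("side",s(212,541),(205,-74,12)),("side",s(478,547),(205,74,12)),("side",s(553,240),(119,105,158)),("side",s(372,137),(-70,0,95))]
p,r=fit(obs,[0.45,0.2,1.57]);print("fixture",p,np.degrees(p[2]));print(r)
for k,P in dict(bar=(-70,0,95),seat=(0,0,60),hinge=(125,0,95),pad=(119,105,158)).items(): print(k,world(p,np.array(P)/1000.))
t=lambda u,v:np.array([365+u/8-.4,95+v/8-.4])
obs=[("top",t(215,175),(-45,50,70)),("top",t(493,97),(45,50,70)),("top",t(590,402),(45,-50,70)),("top",t(305,480),(-45,-50,70)),
("side",s(66,63),(45,50,70)),("side",s(206,55),(45,-50,70)),("side",s(72,122),(-45,50,70)),("side",s(216,120),(-45,-50,70))]
p,r=fit(obs,[0.65,-0.05,-1.3]);print("rack",p,np.degrees(p[2]));print(r)
for P in [(-45,-25,45)]: print(world(p,np.array(P)/1000.))
a=atz("top",t(97,482),.039);b=atz("top",t(247,440),.039);print("front",a,b,np.degrees(np.arctan2(*(b-a)[[1,0]])))
ca=np.array([np.cos(p[2]),np.sin(p[2])]);print("rack coords",(a[:2]-p[:2])@ca,(a[:2]-p[:2])@[-ca[1],ca[0]])
print("side end", atz("side",s(190,200),.039))
E
```

```text
fixture [0.5212 0.1584 1.6652] 95.40858391566702
[[-0.2113 -0.3845]
 [-1.356   0.9851]
 [-0.0744 -1.292 ]
 [-0.2286  0.6918]
 [ 0.7899  1.0149]
 [-1.4433 -1.553 ]
 [ 0.4853  0.1964]
 [ 0.1899 -0.8348]
 [-1.2438  0.1132]]
bar [[0.5278 0.0887 0.095 ]]
seat [[0.5212 0.1584 0.06  ]]
hinge [[0.5094 0.2829 0.095 ]]
pad [[0.4055 0.267  0.158 ]]
rack [ 0.7034  0.0138 -1.2716] -72.8564141222046
[[-0.0384 -0.0839]
 [-0.0283  0.4366]
 [ 0.0479  0.7582]
 [ 0.6362  0.6068]
 [ 0.2361  0.1747]
 [-0.811  -0.0585]
 [-1.0947  1.4556]
 [-0.8767 -0.5198]]
[[0.6662 0.0494 0.045 ]]
front [0.648 0.102 0.039] [0.6628 0.0551 0.039 ] -72.52597661207848
rack coords -0.10065544483841035 -0.026904711635294273
side end [0.6464 0.0992 0.039 ]
```

```bash
cat > ov.py <<'E'
from h import *
def box(x0,x1,y0,y1,z0,z1):
    c=[(x,y,z) for x in(x0,x1) for y in(y0,y1) for z in(z0,z1)]
    return [(c[i],c[j]) for i in range(8) for j in range(i) if sum(a!=b for a,b in zip(c[i],c[j]))==1]
FIX=box(-45,205,-74,74,0,12)+box(106,132,92,118,158,158.1)+box(-79,-61,-26,26,95,95.1)+box(-1,1,33,71,60,66)+box(-1,1,-71,-33,60,66)
RACK=box(-45,45,0,50,20,70)+box(-45,45,-50,0,20,70)
def over(name,cam,pose,edges,x0,y0,w,h,f,out,col=(0,255,255)):
    im=cv2.imread(name);im=cv2.resize(im[y0:y0+h,x0:x0+w],None,fx=f,fy=f,interpolation=cv2.INTER_CUBIC)
    for a,b in edges:
        q=(proj(cam,world(pose,np.array([a,b])/1000.))+.5-[x0,y0])*f
        cv2.line(im,*[tuple(int(round(v*8)) for v in k) for k in q],col,1,cv2.LINE_AA,3)
    cv2.imwrite(out,im)
E
python3 - <<'E'
from ov import *
p=[.5212,.1584,1.6652]
over("pics/top0.png","top",p,FIX,260,160,140,100,5.5,"pics/o1.png")
over("pics/side0.png","side",p,FIX,280,170,120,120,5,"pics/o2.png")
E
```

```text
(no output)
```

View pics/o1.png

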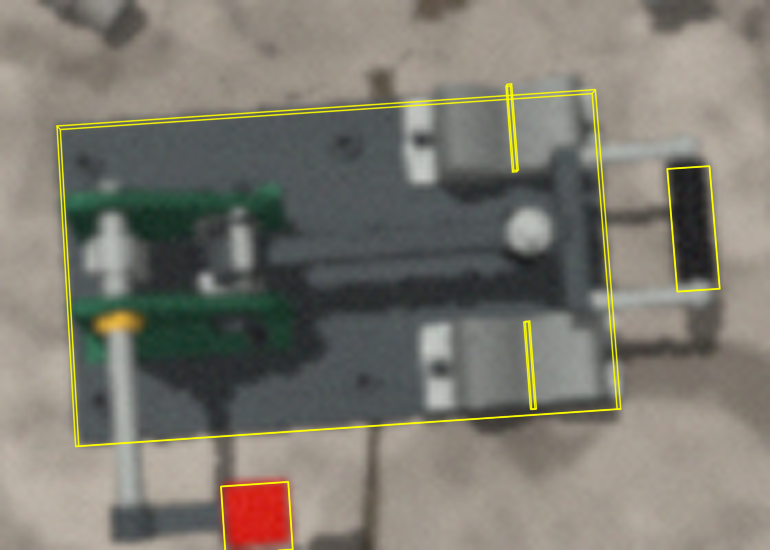

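View pics/o2.png

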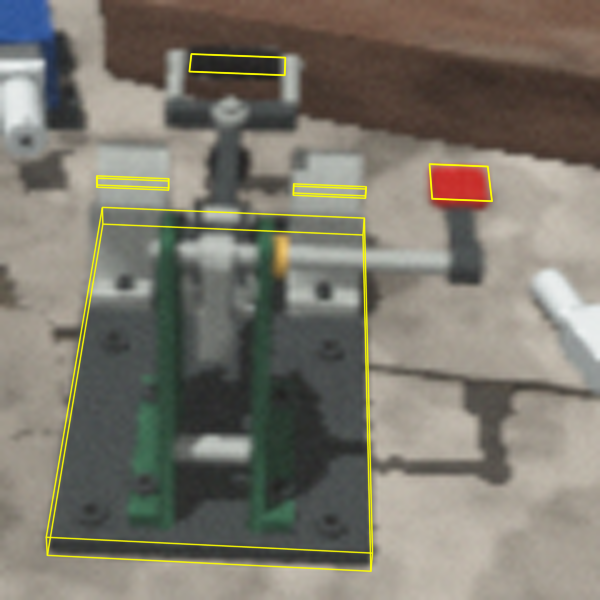

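```bash
python3 - <<'E'
from h import *
for n,u,z in [("top",(330,95),0),("top",(283,160),.017),("top",(236,127),.017),("top",(415,97),0),("top",(430,165),.05),("top",(400,100),0),("side",(225,215),0),("side",(272,265),.017)]: print(n,u,atz(n,u,z))
E
```

```text
top (330, 95) [0.81404293 0.22132487 0.        ]
top (283, 160) [0.63297785 0.33726135 0.017     ]
top (236, 127) [0.71644769 0.46175179 0.017     ]
top (415, 97) [ 0.81616364 -0.00459348  0.        ]
top (430, 165) [ 0.62423386 -0.02892691  0.05      ]
top (400, 100) [0.8063553  0.03558602 0.        ]
side (225, 215) [0.80847342 0.15870292 0.        ]
side (272, 265) [0.62081945 0.3440182  0.017     ]
```

>>> {"op": "drive_tool", "data": {"plan": [[[0.63,-1,0,0,0,0.21],[0.63,-1,0,0,0,0.21],[0.63,-1,0,0,0,0.21],[0.63,-1,0,0,0,0.21],[0.63,-1,0,0,0,0.21],[0.63,-1,0,0,0,0.21],[0.63,-1,0,0,0,0.21],[0.63,-1,0,0,0,0.21]]], "grip": 0.5, "force": 30}}

```text
time: 1.1
position: [0.3381, 0.3871, 0.4044]
tool_rot: [0.084, 0.996, -0.0, -0.0]
ft_force: [1.0, 0.0, -0.2]
grip_width: 0.0438
```

>>> {"op": "drive_tool", "data": {"plan": [[[0.63,-1,0,0,0,0.21],[0.63,-1,0,0,0,0.21],[0.63,-1,0,0,0,0.21],[0.63,-1,0,0,0,0.21],[0.63,-1,-0.2,0,0,0.21],[0.63,-1,-0.4,0,0,0.21],[0.63,-1,-0.4,0,0,0.21],[0.63,-1,-0.4,0,0,0.21]]]}}

```text
time: 2.1
position: [0.4641, 0.1871, 0.3692]
tool_rot: [-0.003, 1.0, -0.0, -0.0]
ft_force: [0.1, -0.1, 0.0]
grip_width: 0.0436
```

>>> {"op": "drive_tool", "data": {"plan": [[[0.63,-1,-0.4,0,0,0.21],[0.63,-1,-0.4,0,0,0.21],[0.63,-1,-0.4,0,0,0.21],[0.63,-1,-0.4,0,0,0.21],[0,0,0,0,0,0],[0,0,0,0,0,0]]]}}

```text
time: 2.85
position: [0.5263, 0.0883, 0.3296]
tool_rot: [-0.047, 0.999, 0.0, -0.001]
ft_force: [-0.5, -0.3, 0.6]
grip_width: 0.0436
```

```bash
cat > st.py <<'E'
from h import *
np.set_printoptions(precision=4,suppress=True)
o=robot.get_obs();r=R.from_quat(o["tool_rot"]);m=r.as_matrix()
print("t",o["time"],"pos",o["position"],"q",o["q"],"F",o["ft_force"],"w",o["grip_width"])
print("z",m[:,2],"yawY",np.degrees(np.arctan2(m[1,1],m[0,1])),"grasp",o["position"]+.164*m[:,2])
E
python3 - <<'E'
import st
from h import snap
snap("top","t1.png",300,140,130,100,6)
snap("side","s1.png",240,100,200,150,4)
E
```

```text
t 2.85 pos [0.5263 0.0883 0.3296] q [-0.0434  0.5117  1.735   0.0005  0.8964 -1.708 ] F [-0.5212 -0.3015  0.6463] w 0.043551925664868665
z [-0.0014  0.0005 -1.    ] yawY 95.356337461416 grasp [0.5261 0.0884 0.1656]
```

View pics/s1.png

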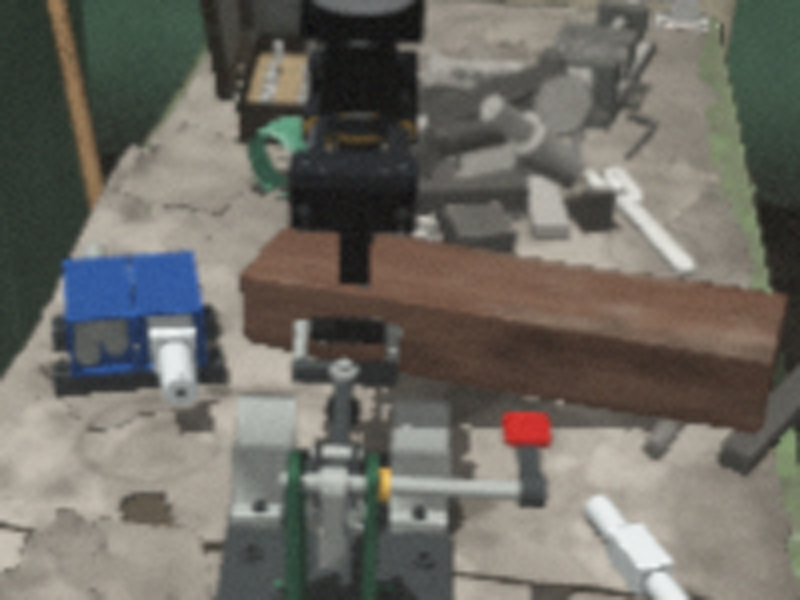

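View pics/t1.png

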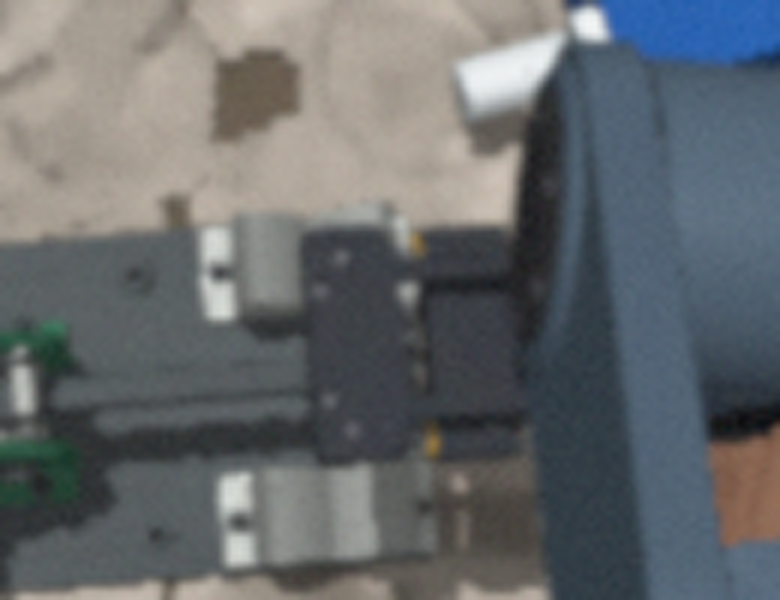

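>>> {"op": "drive_tool", "data": {"plan": [[[0,0,-0.8,0,0,0],[0.05,0,-1,0,0,0],[0,0,-1,0,0,0],[0,0,0,0,0,0],[0,0,0,0,0,0]]]}}

```text
time: 3.58
position: [0.5282, 0.0885, 0.2606]
tool_rot: [-0.047, 0.999, -0.0, 0.001]
ft_force: [0.1, -0.4, -0.1]
grip_width: 0.0433
```

>>> {"op": "drive_tool", "data": {"plan": [[[0,0,0,0,0,0],[0,0,0,0,0,0],[0,0,0,0,0,0],[0,0,0,0,0,0]]], "grip": 1, "force": 35}}

```text
time: 4.08
position: [0.528, 0.0889, 0.2601]
tool_rot: [-0.046, 0.999, 0.001, 0.0]
ft_force: [-0.7, 5.1, 1.8]
grip_width: 0.0171
```

```bash
python3 - <<'E'
import st
from h import *
snap("side","s2.png",280,140,120,100,6)
p=[.5212,.1584,1.6652]
b=None
for th in np.arange(0,1.9,.1):
    P=world(p,np.array([.125-.195*np.cos(th),0,.095+.195*np.sin(th)]))[0]
    if b is not None: print(round(th,2),P,"units",(P-b)/.025)
    b=P
E
```

```text
t 4.075 pos [0.528  0.0889 0.2601] q [-0.0427  0.6275  1.7779  0.0036  0.7358 -1.7086] F [-0.7484  5.0948  1.8244] w 0.017077494733216514
z [ 0.0005  0.0024 -1.    ] yawY 95.29928522796938 grasp [0.5281 0.0893 0.0961]
0.1 [0.5277 0.0897 0.1145] units [-0.0037  0.0388  0.7787]
0.2 [0.5274 0.0926 0.1337] units [-0.011   0.116   0.7709]
0.3 [0.527  0.0974 0.1526] units [-0.0182  0.192   0.7554]
0.4 [0.5263 0.104  0.1709] units [-0.0252  0.2662  0.7324]
0.5 [0.5255 0.1125 0.1885] units [-0.032   0.3376  0.7021]
0.6 [0.5246 0.1226 0.2051] units [-0.0384  0.4057  0.6647]
0.7 [0.5235 0.1344 0.2206] units [-0.0445  0.4697  0.6207]
0.8 [0.5222 0.1476 0.2349] units [-0.0501  0.5291  0.5705]
0.9 [0.5208 0.1622 0.2477] units [-0.0552  0.5831  0.5146]
1.0 [0.5193 0.178  0.2591] units [-0.0598  0.6314  0.4535]
1.1 [0.5178 0.1948 0.2688] units [-0.0638  0.6733  0.3879]
1.2 [0.5161 0.2125 0.2767] units [-0.0671  0.7085  0.3185]
1.3 [0.5143 0.2309 0.2829] units [-0.0697  0.7366  0.2458]
1.4 [0.5125 0.2498 0.2872] units [-0.0717  0.7574  0.1708]
1.5 [0.5107 0.2691 0.2895] units [-0.073   0.7705  0.094 ]
1.6 [0.5089 0.2885 0.2899] units [-0.0735  0.776   0.0162]
1.7 [0.507  0.3079 0.2884] units [-0.0733  0.7738 -0.0617]
1.8 [0.5052 0.327  0.2849] units [-0.0723  0.7638 -0.139 ]
```

View pics/s2.png

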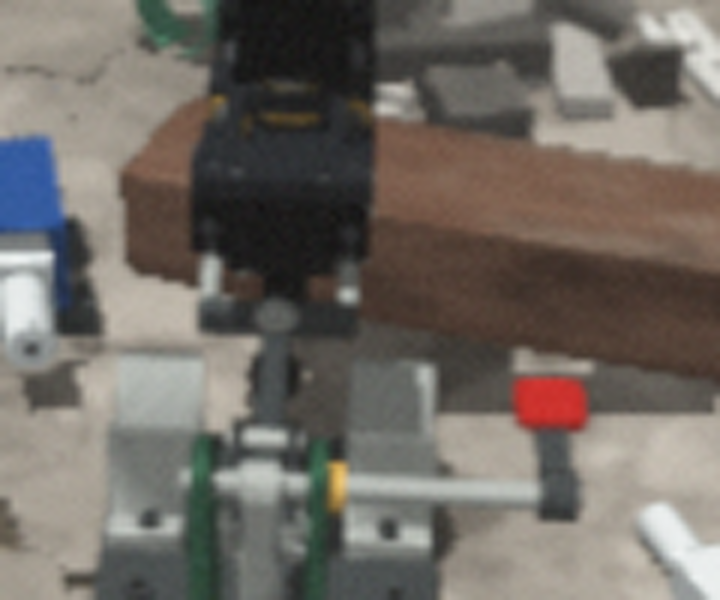

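>>> {"op": "drive_tool", "data": {"plan": [[[0,0.04,0.78,0,0,0],[-0.01,0.12,0.77,0,0,0],[-0.02,0.19,0.76,0,0,0],[-0.03,0.27,0.73,0,0,0],[-0.03,0.34,0.7,0,0,0],[-0.04,0.41,0.66,0,0,0]]]}}

```text
time: 4.88
position: [0.5247, 0.1225, 0.3693]
tool_rot: [-0.047, 0.999, 0.0, -0.0]
ft_force: [3.6, 1.3, -7.2]
grip_width: 0.0169
```

```bash
python3 - <<'E'
import st
E
```

```text
t 4.875 pos [0.5247 0.1225 0.3693] q [ 0.0218  0.4591  1.6865  0.0003  0.9966 -1.6429] F [ 3.6063  1.3467 -7.1978] w 0.016883281954653672
z [-0.0006  0.0003 -1.    ] yawY 95.36704643024959 grasp [0.5246 0.1225 0.2053]
```

Tracking the arc with small forces. Continue.

>>> {"op": "drive_tool", "data": {"plan": [[[-0.04,0.47,0.62,0,0,0],[-0.05,0.53,0.57,0,0,0],[-0.06,0.58,0.51,0,0,0],[-0.06,0.63,0.45,0,0,0],[-0.06,0.67,0.39,0,0,0],[-0.07,0.71,0.32,0,0,0]]]}}

```text
time: 5.62
position: [0.5156, 0.2128, 0.4418]
tool_rot: [-0.047, 0.999, -0.001, -0.001]
ft_force: [-0.1, -4.2, -4.7]
grip_width: 0.017
```

>>> {"op": "drive_tool", "data": {"plan": [[[-0.07,0.74,0.25,0,0,0],[-0.07,0.76,0.17,0,0,0],[-0.07,0.77,0.09,0,0,0],[-0.07,0.78,0.02,0,0,0],[-0.07,0.77,-0.06,0,0,0],[-0.07,0.76,-0.14,0,0,0],[-0.03,0.38,-0.1,0,0,0],[0,0,0,0,0,0]]]}}

```text
time: 6.62
position: [0.5032, 0.3375, 0.4474]
tool_rot: [-0.048, 0.999, -0.0, -0.002]
ft_force: [-5.6, -3.9, 1.9]
grip_width: 0.0167
```

```bash
python3 - <<'E'
import st
from h import *
g=st.o["position"]+.164*st.m[:,2]
p=[.5212,.1584,1.6652]
h=world(p,np.array([.125,0,.095]))[0]
c=np.array([np.cos(p[2]),np.sin(p[2])])
dx=(g-h)[:2]@c;dz=g[2]-h[2];print("theta",np.arctan2(dz,-dx),"r",np.hypot(dx,dz))
E
```

```text
t 6.625 pos [0.5032 0.3375 0.4474] q [ 0.4062  0.4578  1.4314  0.0015  1.2567 -1.2607] F [-5.6179 -3.9339  1.9402] w 0.0167219267516826
z [-0.0045 -0.0004 -1.    ] yawY 95.48178885888773 grasp [0.5025 0.3374 0.2834]
theta 1.8548434143213086 r 0.19627157488067562
```

>>> {"op": "drive_tool", "data": {"plan": [[[0.04,-0.4,0.08,0,0,0],[0.04,-0.4,0.06,0,0,0],[0.01,-0.2,0.02,0,0,0],[0,0,0,0,0,0]]]}}

```text
time: 7.12
position: [0.5057, 0.3119, 0.4528]
tool_rot: [-0.047, 0.999, 0.001, -0.002]
ft_force: [-6.5, -2.0, 5.0]
grip_width: 0.0171
```

>>> {"op": "drive_tool", "data": {"plan": [[[0,0,0,0,0,0],[0,0,0,0,0,0],[0,0,0,0,0,0]]], "grip": 0.45}}

```text
time: 7.5
position: [0.5076, 0.3117, 0.4514]
tool_rot: [-0.047, 0.999, 0.001, 0.001]
ft_force: [0.2, -0.3, -0.0]
grip_width: 0.039
```

```bash
python3 - <<'E'
import st
from h import *
snap("side","s3.png",240,80,180,150,4.4)
E
```

```text
t 7.5 pos [0.5076 0.3117 0.4514] q [ 0.3631  0.438   1.4544  0.0008  1.2474 -1.3023] F [ 0.2026 -0.2656 -0.023 ] w 0.03902234718151756
z [ 0.0015  0.0014 -1.    ] yawY 95.40278475262384 grasp [0.5078 0.3119 0.2874]
```

View pics/s3.png

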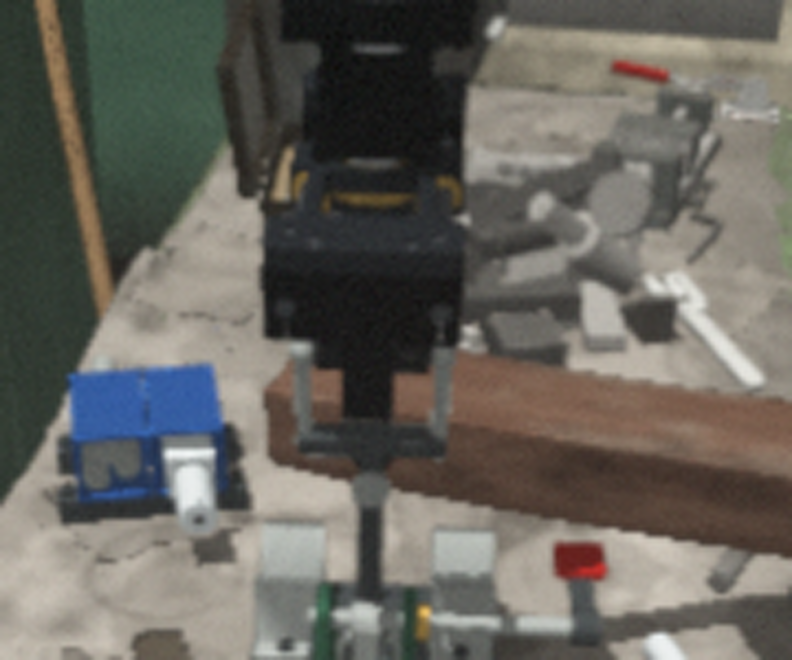

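>>> {"op": "drive_tool", "data": {"plan": [[[0,0,1,0,0,0],[0,0,1,0,0,0],[0,0,1,0,0,0],[0,0,1,0,0,0],[0.42,-0.67,0,0,0,-0.93],[0.42,-0.67,0,0,0,-0.93],[0.42,-0.67,0,0,0,-0.93],[0.42,-0.67,0,0,0,-0.93]]], "grip": 0.45}}

```text
time: 8.55
position: [0.5498, 0.2436, 0.5509]
tool_rot: [0.149, 0.989, 0.0, 0.0]
ft_force: [-0.1, 0.2, -0.1]
grip_width: 0.0476
```

>>> {"op": "drive_tool", "data": {"plan": [[[0.42,-0.67,-1,0,0,-0.93],[0.42,-0.67,-1,0,0,-0.93],[0.42,-0.67,-1,0,0,-0.93],[0.42,-0.67,-1,0,0,-0.93],[0.42,-0.67,-1,0,0,-0.93],[0.42,-0.67,-1,0,0,-0.93],[0.42,-0.67,-1,0,0,-0.93],[0.42,-0.67,-1,0,0,-0.93]]]}}

```text
time: 9.55
position: [0.634, 0.1095, 0.3501]
tool_rot: [0.513, 0.858, 0.0, 0.0]
ft_force: [0.6, -1.2, -0.6]
grip_width: 0.0479
```

```bash
python3 - <<'E'
import st
from h import *
snap("side","s4.png",220,80,180,150,4.4)
E
```

```text
t 9.55 pos [0.634  0.1095 0.3501] q [-0.0024  0.6134  1.436   0.0005  1.0915 -0.4952] F [ 0.5625 -1.1968 -0.5739] w 0.04794639503377354
z [ 0.0007  0.0004 -1.    ] yawY 28.222293322444262 grasp [0.6341 0.1096 0.1861]
```

View pics/s4.png

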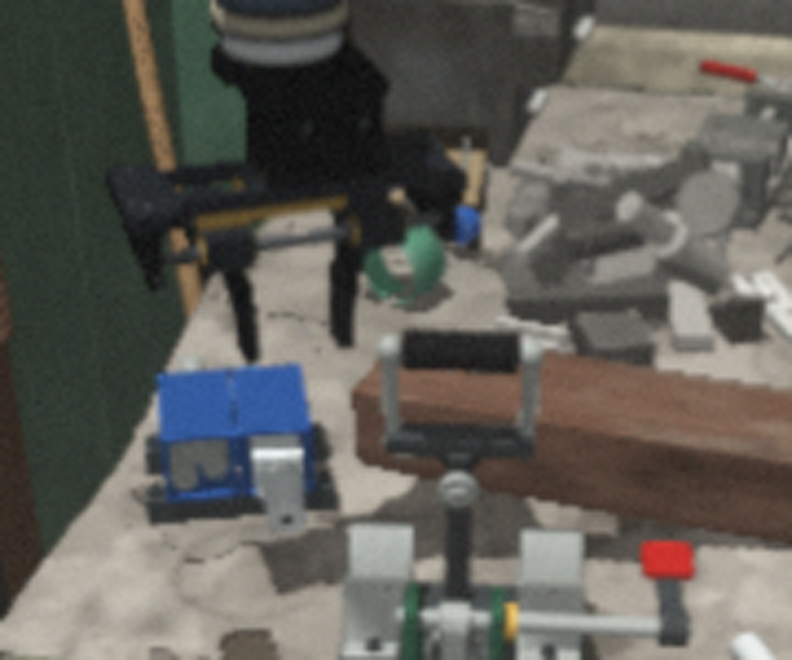

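>>> {"op": "drive_tool", "data": {"plan": [[[0.42,-0.63,-1,0,0,-0.91],[0.42,-0.63,-1,0,0,-0.91],[0,0,-0.8,0,0,0],[0,0,0,0,0,0]]]}}

```text
time: 10.1
position: [0.6538, 0.0786, 0.2795]
tool_rot: [0.591, 0.807, -0.001, -0.002]
ft_force: [-0.9, 0.3, -0.1]
grip_width: 0.0479
```

```bash
python3 - <<'E'
import st
from h import *
snap("side","s5.png",220,120,120,100,6.5)
snap("top","t5.png",330,80,150,110,5)
E
```

```text
t 10.1 pos [0.6538 0.0786 0.2795] q [-0.0498  0.7208  1.4416  0.0005  0.983  -0.3561] F [-0.869   0.2929 -0.1128] w 0.04788270266038575
z [-0.0038  0.0006 -1.    ] yawY 17.537093155712864 grasp [0.6532 0.0787 0.1155]
```

View pics/s5.png

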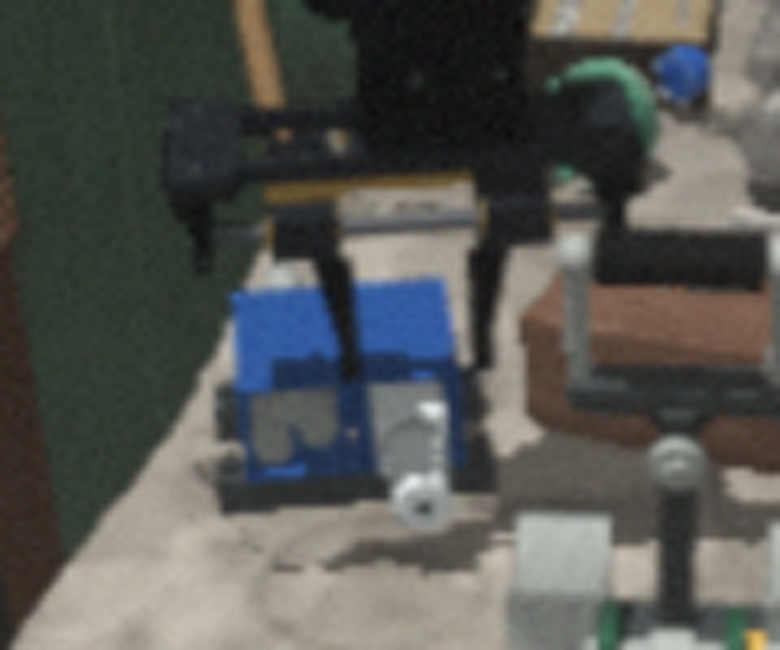

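View pics/t5.png

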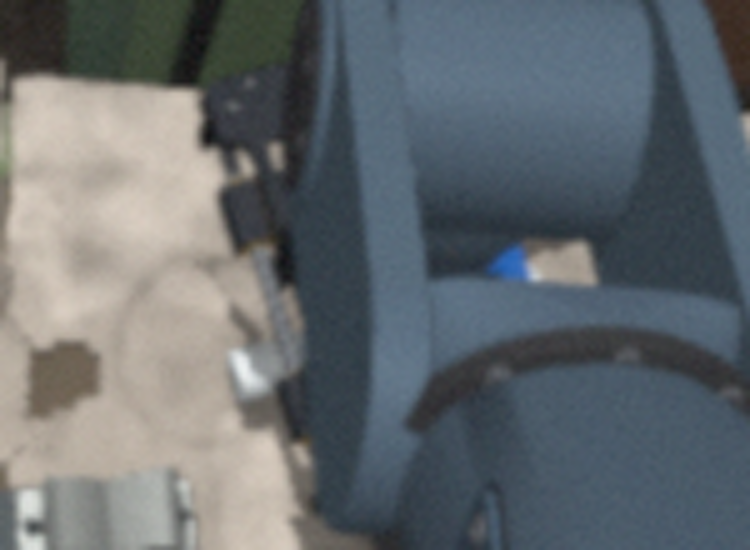

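```bash
python3 - <<'E'
from h import *
f=lambda P:(proj("side",P)+.5-[220,120])*6.5
y=np.array([np.cos(.3061),np.sin(.3061),0])
for s in (-1,1): print(f(np.array([.6532,.0787,.0975])+s*y*.0315), f(np.array([.6532,.0787,.0975])+s*y*.024))
print("end",f([.648,.1015,.039]))
E
```

```text
[[486.38515722 360.24295927]] [[469.10385652 361.51359469]]
[[340.26566576 371.01205808]] [[357.77360781 369.71866589]]
end [[419.81919106 507.80785055]]
```

>>> {"op": "drive_tool", "data": {"plan": [[[0.04,0,-0.94,0,0,0],[0,0,-0.9,0,0,0],[0,0,-0.9,0,0,0],[0,0,0,0,0,0]]]}}

```text
time: 10.7
position: [0.6549, 0.079, 0.2122]
tool_rot: [0.591, 0.807, -0.0, -0.001]
ft_force: [0.2, 0.4, 0.0]
grip_width: 0.0477
```

>>> {"op": "drive_tool", "data": {"plan": [[[0,0,0,0,0,0],[0,0,0,0,0,0],[0,0,0,0,0,0],[0,0,0,0,0,0]]], "grip": 1, "force": 55}}

```text
time: 11.2
position: [0.6556, 0.0786, 0.2135]
tool_rot: [0.591, 0.806, 0.001, 0.001]
ft_force: [-0.5, 0.4, 3.3]
grip_width: 0.0248
```

```bash
python3 - <<'E'
import st
E
```

```text
t 11.2 pos [0.6556 0.0786 0.2135] q [-0.0497  0.8135  1.4651  0.0002  0.8613 -0.3554] F [-0.4752  0.4236  3.2804] w 0.024753340804899528
z [ 0.0017  0.     -1.    ] yawY 17.50982430298523 grasp [0.6559 0.0786 0.0495]
```

>>> {"op": "drive_tool", "data": {"plan": [[[0,0,0,0,0,0],[0,0,-0.08,0,0,0],[0,0,-0.08,0,0,0]]], "grip": 0.6}}

```text
time: 11.58
position: [0.6551, 0.0785, 0.208]
tool_rot: [0.591, 0.806, -0.0, -0.0]
ft_force: [0.1, -0.5, -0.1]
grip_width: 0.0343
```

>>> {"op": "drive_tool", "data": {"plan": [[[0,0,0,0,0,0],[0,0,0,0,0,0],[0,0,0,0,0,0],[0,0,0,0,0,0]]], "grip": 1, "force": 55}}

```text
time: 12.08
position: [0.6554, 0.0785, 0.2084]
tool_rot: [0.591, 0.807, 0.0, 0.0]
ft_force: [0.7, 0.3, -1.5]
grip_width: 0.0248
```

```bash
python3 - <<'E'
import st
E
```

```text
t 12.075 pos [0.6554 0.0785 0.2084] q [-0.0497  0.8208  1.4666 -0.      0.8538 -0.3554] F [ 0.7376  0.2577 -1.5295] w 0.02484974883182827
z [ 0.0004 -0.     -1.    ] yawY 17.51549339373748 grasp [0.6555 0.0785 0.0444]
```

>>> {"op": "drive_tool", "data": {"plan": [[[-0.26,0.84,0.04,0,0,0],[-0.26,0.84,0,0,0,0],[-0.26,0.84,0,0,0,0]]]}}

```text
time: 12.45
position: [0.6345, 0.1435, 0.209]
tool_rot: [0.591, 0.807, -0.0, -0.001]
ft_force: [0.6, 0.5, -3.5]
grip_width: 0.0245
```

>>> {"op": "drive_tool", "data": {"plan": [[[-0.26,0.84,0,0,0,0],[-0.26,0.84,0,0,0,0],[-0.26,0.84,0,0,0,0],[0,0,0,0,0,0]]]}}

```text
time: 12.95
position: [0.6153, 0.2067, 0.2094]
tool_rot: [0.59, 0.807, -0.0, -0.0]
ft_force: [-0.1, -0.8, -3.9]
grip_width: 0.0246
```

```bash
python3 - <<'E'
import st
from h import *
snap("side","s6.png",220,120,140,120,5.5)
snap("top","t6.png",280,80,170,120,4.5)
E
```

```text
t 12.95 pos [0.6153 0.2067 0.2094] q [ 0.1523  0.8092  1.4966  0.0003  0.8365 -0.1563] F [-0.1198 -0.7686 -3.9454] w 0.024586802233732042
z [-0.0007  0.0001 -1.    ] yawY 17.66840854132199 grasp [0.6152 0.2068 0.0454]
```

View pics/s6.png

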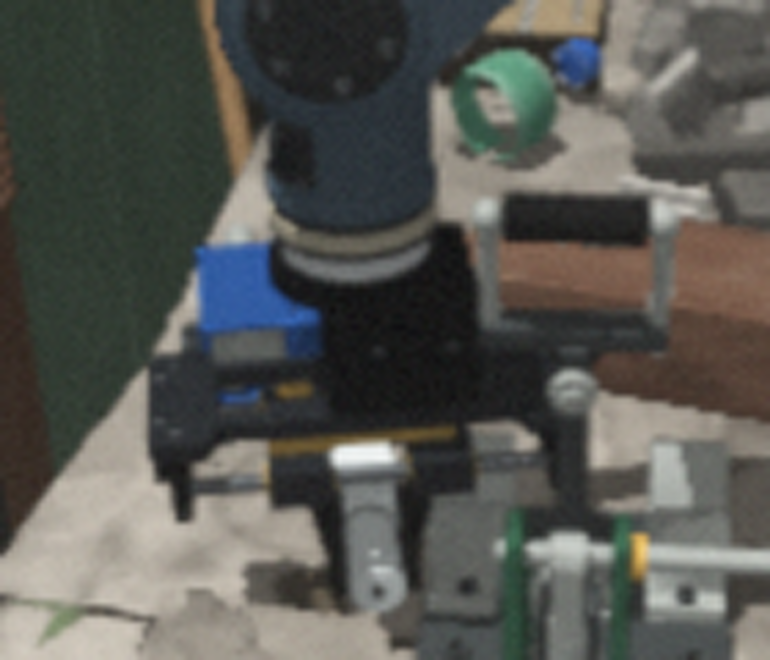

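View pics/t6.png

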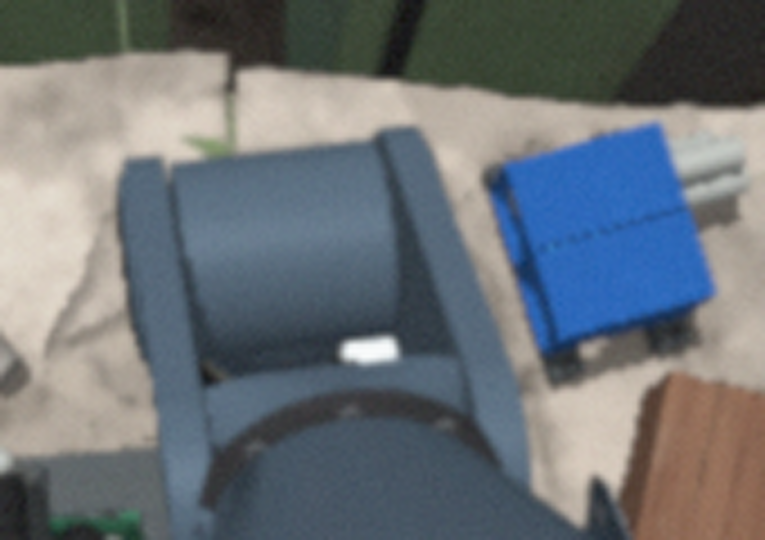

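```bash
python3 - <<'E'
from h import *
f=lambda P:((proj("side",P)+.5-[220,120])*5.5).round(0)
a=np.array([-.3035,.9528,0]);g=np.array([.6152,.2068,.040])
e=g+a*.024;y=np.array([a[1],-a[0],0])
print("end",f(e)); 
for s in(-1,1): print(f(e-a*.051+y*.016*s+[0,0,.016]),f(e-a*.109+y*.016*s+[0,0,.016]))
E
```

```text
end [[376. 592.]]
[[399. 496.]] [[388. 428.]]
[[332. 502.]] [[324. 433.]]
```

```bash
python3 - <<'E'
import cv2
im=cv2.imread("pics/full_s6.png")
cv2.imwrite("pics/z.png",cv2.resize(im[185:240,260:320],None,fx=11,fy=11,interpolation=cv2.INTER_CUBIC))
E
```

```text
(no output)
```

View pics/z.png

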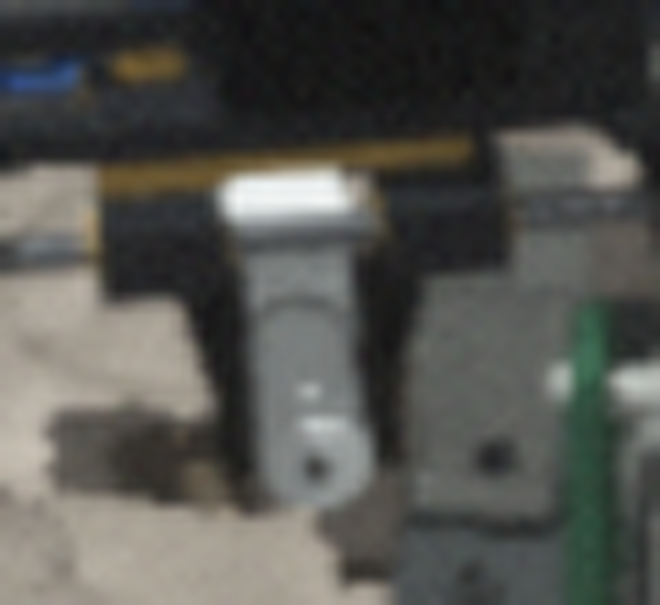

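>>> {"op": "drive_tool", "data": {"plan": [[[0.4,0.3,0.6,0,0,0],[0.64,0.64,0.4,0,0,0],[0.64,0.64,0,0,0,0],[0.64,0.66,-0.4,0,0,0],[0,0,-0.7,0,0,0],[0,0,-0.5,0,0,0],[0,0,-0.3,0,0,0],[0,0,0,0,0,0]]]}}

```text
time: 14.05
position: [0.6738, 0.2598, 0.1865]
tool_rot: [0.591, 0.806, -0.001, -0.001]
ft_force: [-0.9, 0.0, -3.1]
grip_width: 0.0247
```

```bash
python3 - <<'E'
import st
print(st.o["moment"])
from h import *
snap("side","s7.png",220,150,100,90,7)
E
```

```text
t 14.05 pos [0.6738 0.2598 0.1865] q [ 0.2137  0.9135  1.2902 -0.0006  0.9401 -0.091 ] F [-0.8518  0.0377 -3.0827] w 0.024749043618231614
z [-0.0021 -0.0009 -1.    ] yawY 17.476269134413354 grasp [0.6734 0.2596 0.0225]
[ 0.0577  0.1659 -0.0359]
```

View pics/s7.png

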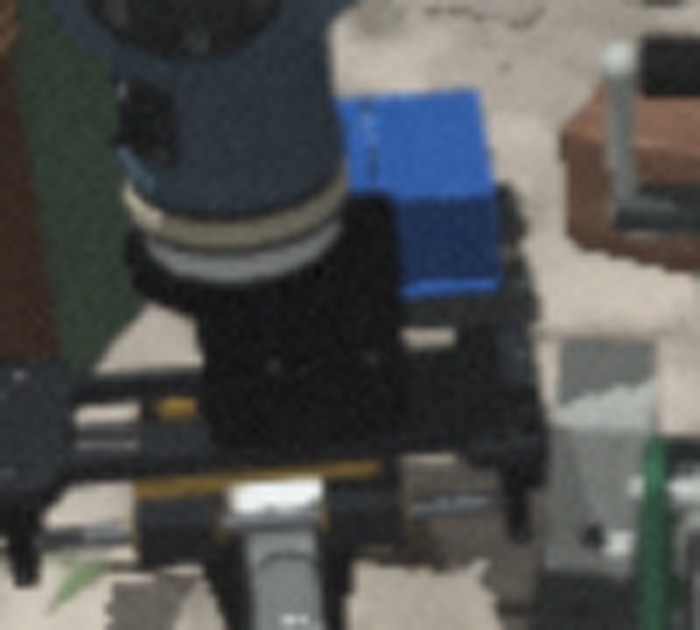

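>>> {"op": "drive_tool", "data": {"plan": [[[0,0,-0.08,0,0,0],[0,0,0,0,0,0]]]}}

```text
time: 14.35
position: [0.6746, 0.2605, 0.1856]
tool_rot: [0.591, 0.807, 0.0, 0.001]
ft_force: [0.2, -0.1, -2.6]
grip_width: 0.0247
```

>>> {"op": "drive_tool", "data": {"plan": [[[0,0,0,0,0,0],[0,0,0,0,0,0],[0,0,0,0,0,0]]], "grip": 0.5}}

```text
time: 14.72
position: [0.6746, 0.2606, 0.1856]
tool_rot: [0.591, 0.807, 0.001, 0.001]
ft_force: [0.1, -0.3, 0.4]
grip_width: 0.0419
```

>>> {"op": "drive_tool", "data": {"plan": [[[0,0,1,0,0,0],[0,0,1,0,0,0],[0,0,1,0,0,0],[0,0,1,0,0,0],[-0.5,1,0,0,0,0],[-0.5,1,0,0,0,0],[-0.5,1,0,0,0,0],[-0.5,1,0,0,0,0]]]}}

```text
time: 15.72
position: [0.6239, 0.3613, 0.2853]
tool_rot: [0.591, 0.806, 0.0, 0.0]
ft_force: [0.1, 0.1, 0.1]
grip_width: 0.0435
```

```bash
python3 - <<'E'
import st
from h import *
snap("side","s8.png",220,150,120,100,6.5)
snap("top","t8.png",270,90,120,100,6.5)
E
```

```text
t 15.725 pos [0.6239 0.3613 0.2853] q [ 0.3703  0.7868  1.2597 -0.0001  1.0944  0.0648] F [0.0563 0.0985 0.1079] w 0.04350555032116017
z [ 0.0007  0.0002 -1.    ] yawY 17.506000546697887 grasp [0.6241 0.3613 0.1213]
```

View pics/s8.png

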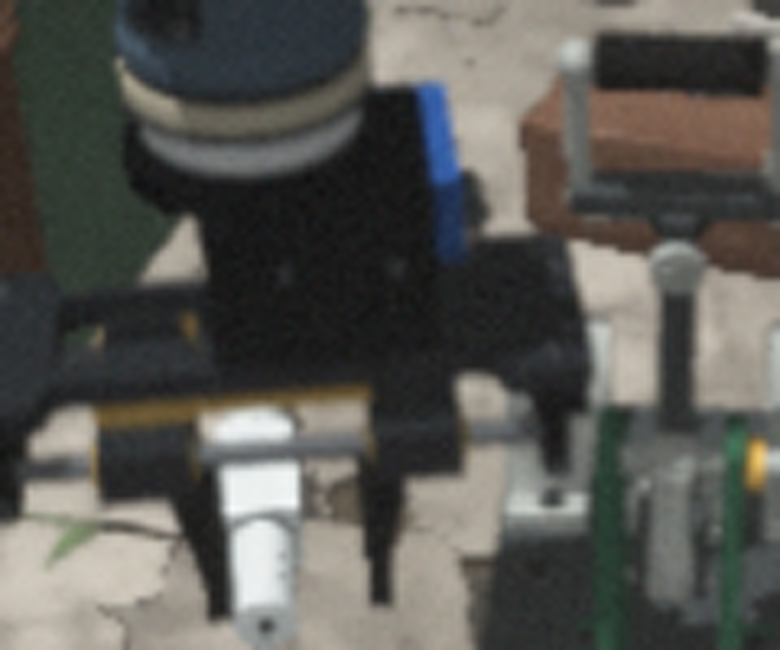

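View pics/t8.png

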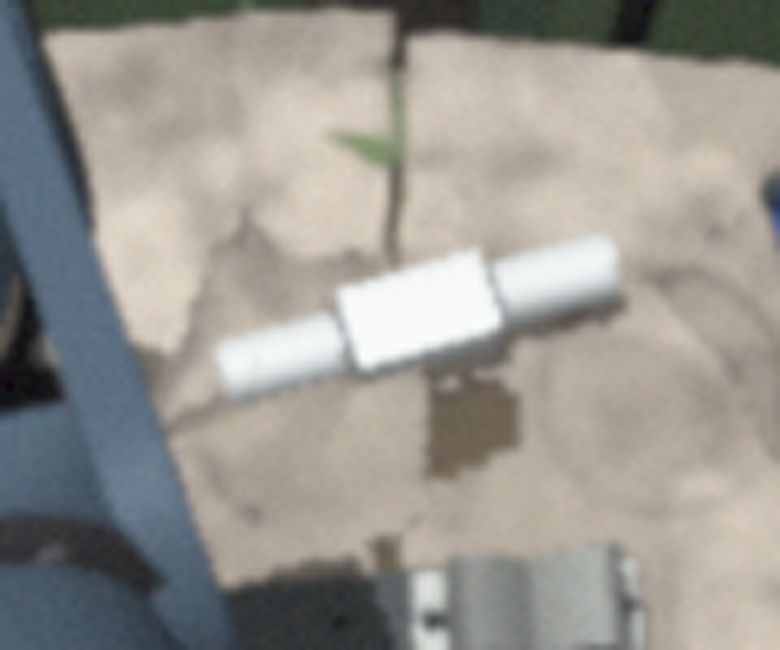

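```bash
python3 - <<'E'
from h import *
t=lambda u,v:np.array([270+u/6.5-.42,90+v/6.5-.42])
print(atz("top",t(419.5,309),.032))
a=atz("top",t(225,369),.016);b=atz("top",t(614,264),.016);print(a,b,(a+b)/2,np.linalg.norm(a-b),np.degrees(np.arctan2(*(a-b)[[1,0]])))
for u in [(335,292),(482,248),(503,325),(356,370)]: print(atz("top",t(*u),.032))
# expectation from release pose
g=np.array([.6746,.2605]);d=np.array([np.cos(np.radians(107.5)),np.sin(np.radians(107.5))]);print(g-d*.056)
E
```

```text
[0.6918994 0.20906   0.032    ]
[0.66995077 0.28444557 0.016     ] [0.7165634 0.131953  0.016    ] [0.69325708 0.20819929 0.016     ] 0.15945758925013476 106.9968988158353
[0.69774935 0.2419805  0.032     ]
[0.71685963 0.1852849  0.032     ]
[0.68647362 0.1765588  0.032     ]
[0.66711402 0.23307217 0.032     ]
[0.69143952 0.20709185]
```

>>> {"op": "drive_tool", "data": {"plan": [[[0.39,-0.88,0,0,0,0],[0.39,-0.88,0,0,0,0],[0.39,-0.88,0,0,0,0],[0.39,-0.88,0,0,0,0],[0.39,-0.88,0,0,0,0],[0.39,-0.88,0,0,0,0],[0.38,-0.85,-0.5,0,0,0],[0,0,-1,0,0,0]]], "grip": 0.35}}

```text
time: 16.82
position: [0.694, 0.2046, 0.2478]
tool_rot: [0.592, 0.806, 0.001, 0.001]
ft_force: [0.2, 0.5, 0.1]
grip_width: 0.0563
```

>>> {"op": "drive_tool", "data": {"plan": [[[0,0,-1,0,0,0],[0,0,-1,0,0,0],[0,0,-0.47,0,0,0],[0,0,0,0,0,0]]]}}

```text
time: 17.32
position: [0.6923, 0.2069, 0.1848]
tool_rot: [0.591, 0.807, -0.0, -0.0]
ft_force: [1.3, -0.3, 0.5]
grip_width: 0.0565
```

```bash
python3 - <<'E'
import st
from h import *
snap("side","s9.png",220,150,120,100,6.5)
E
```

```text
t 17.325 pos [0.6923 0.2069 0.1848] q [ 0.1362  0.9161  1.2895 -0.      0.9371 -0.1694] F [ 1.2815 -0.2705  0.4906] w 0.056451984809588934
z [-0.0011 -0.0002 -1.    ] yawY 17.511685321969512 grasp [0.6921 0.2069 0.0208]
```

View pics/s9.png

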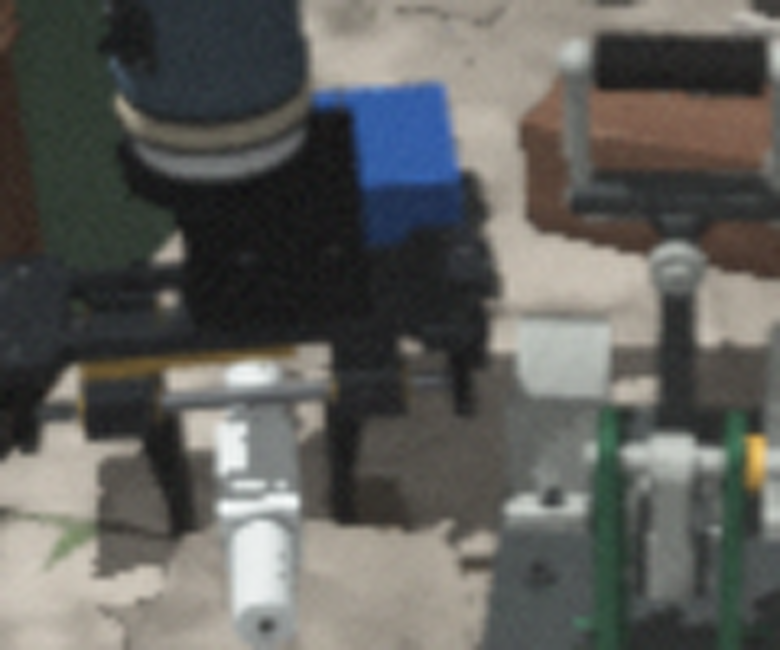

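>>> {"op": "drive_tool", "data": {"plan": [[[0,0,0,0,0,0],[0,0,0,0,0,0],[0,0,0,0,0,0],[0,0,0,0,0,0]]], "grip": 1, "force": 50}}

```text
time: 17.88
position: [0.6924, 0.2073, 0.1861]
tool_rot: [0.591, 0.807, 0.0, 0.0]
ft_force: [-0.1, -0.2, 0.8]
grip_width: 0.0317
```

>>> {"op": "drive_tool", "data": {"plan": [[[0,0,0.6,0,0,0],[0,0,1,0,0,0],[0,0,1,0,0,0],[0,0,1,0,0,0],[0,0,1,0,0,0],[0,0,0.4,0,0,0],[0,0,0,0,0,0]]]}}

```text
time: 18.75
position: [0.6922, 0.2073, 0.3113]
tool_rot: [0.591, 0.806, 0.0, 0.0]
ft_force: [-0.1, -0.4, -3.7]
grip_width: 0.0318
```

```bash
python3 - <<'E'
import st
print(st.o["moment"])
from h import *
snap("side","s10.png",220,130,120,100,6.5)
E
```

```text
t 18.75 pos [0.6922 0.2073 0.3113] q [ 0.1367  0.7591  1.239  -0.      1.1426 -0.1689] F [-0.1133 -0.388  -3.7326] w 0.03180192806732223
z [ 0.0009  0.0001 -1.    ] yawY 17.5095989714077 grasp [0.6924 0.2073 0.1473]
[-0.0666  0.0129 -0.043 ]
```

View pics/s10.png

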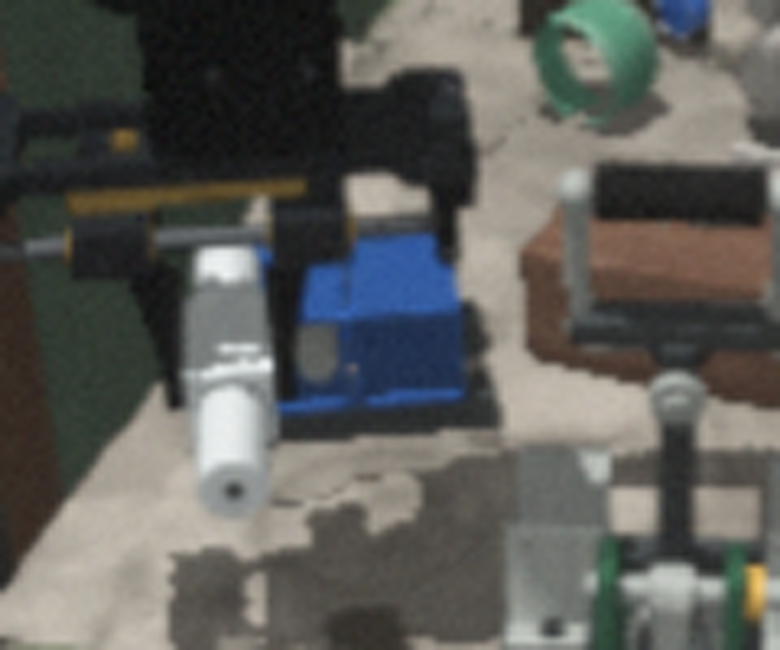

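>>> {"op": "drive_tool", "data": {"plan": [[[-0.53,-0.25,0.2,0,0,1],[-0.53,-0.25,0.2,0,0,1],[-0.53,-0.25,0.2,0,0,1],[-0.53,-0.25,0,0,0,1],[-0.53,-0.25,0,0,0,1],[-0.53,-0.25,0,0,0,1],[-0.53,-0.25,0,0,0,1],[-0.53,-0.2,0,0,0,1]]]}}

```text
time: 19.8
position: [0.5854, 0.1582, 0.3242]
tool_rot: [0.211, 0.978, -0.0, -0.001]
ft_force: [-0.3, 1.4, -4.6]
grip_width: 0.0318
```

>>> {"op": "drive_tool", "data": {"plan": [[[-0.53,0,0,0,0,1],[-0.53,0,0,0,0,1],[-0.53,0,0,0,0,1],[-0.53,0,-0.2,0,0,1],[-0.5,0,-0.4,0,0,0.98],[0,0,-0.4,0,0,0],[0,0,0,0,0,0]]]}}

```text
time: 20.68
position: [0.521, 0.1584, 0.2995]
tool_rot: [-0.046, 0.999, -0.0, -0.001]
ft_force: [0.3, -0.3, -5.0]
grip_width: 0.0314
```

```bash
python3 - <<'E'
import st
from h import *
snap("side","s11.png",250,130,140,110,5.7)
snap("top","t11.png",260,140,150,110,5.3)
E
```

```text
t 20.675 pos [0.521  0.1584 0.2995] q [ 0.0899  0.5706  1.7304 -0.      0.8425 -1.5733] F [ 0.3008 -0.3099 -5.0168] w 0.031416455763549636
z [-0.0018 -0.0002 -1.    ] yawY 95.29703215604926 grasp [0.5207 0.1584 0.1355]
```

View pics/s11.png

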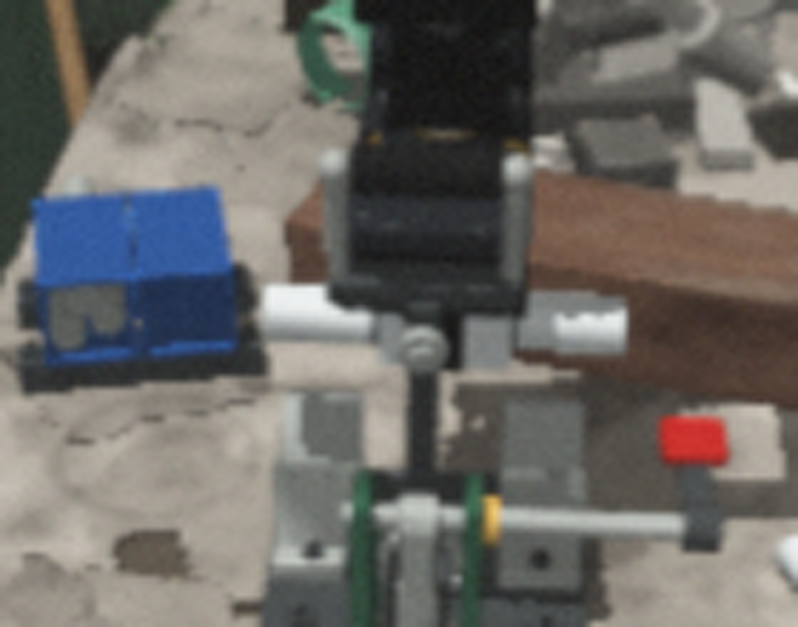

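View pics/t11.png

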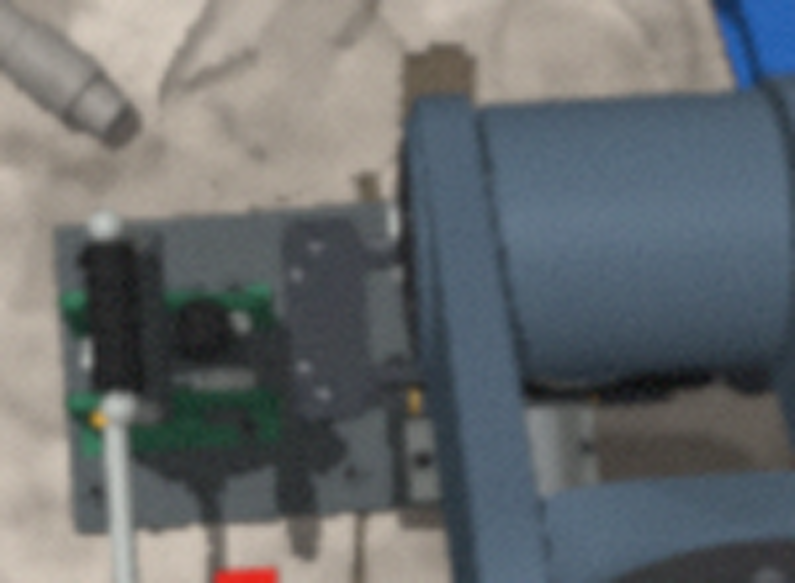

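```bash
python3 - <<'E'
from ov import *
p=[.5212,.1584,1.6652]
E=FIX+box(-30,50,33,71,66,66.1)+box(-30,50,-71,-33,66,66.1)
over("pics/full_s11.png","side",p,E,280,150,110,100,7,"pics/o3.png")
q=[.5207,.1584,np.radians(95.3)]
S=box(-16,16,-29,29,113,145)+box(-13,13,-80,80,129,129.1)
im=cv2.imread("pics/o3.png")
for a,b in S:
    k=(proj("side",world(q,np.array([a,b])/1000.))+.5-[280,150])*7
    cv2.line(im,*[tuple(int(round(v*8)) for v in kk) for kk in k],(255,0,255),1,cv2.LINE_AA,3)
cv2.imwrite("pics/o3.png",im)
over("pics/top0.png","top",p,box(-30,50,33,71,66,66.1)+box(-30,50,-71,-33,66,66.1)+box(0,0.1,33,71,41.6,41.7)+box(0,.1,-71,-33,41.6,41.7),320,160,80,80,9,"pics/o4.png")
E
```

```text
(no output)
```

View pics/o3.png

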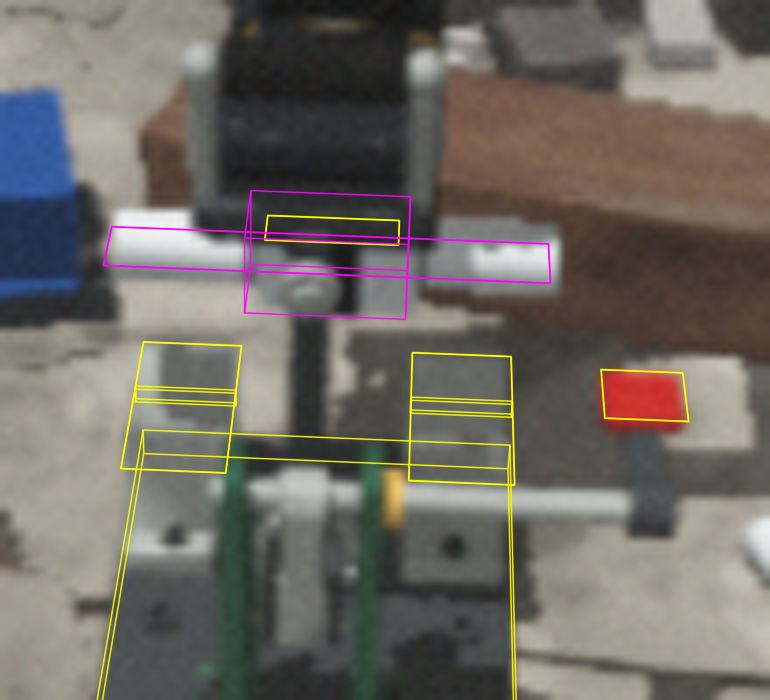

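View pics/o4.png

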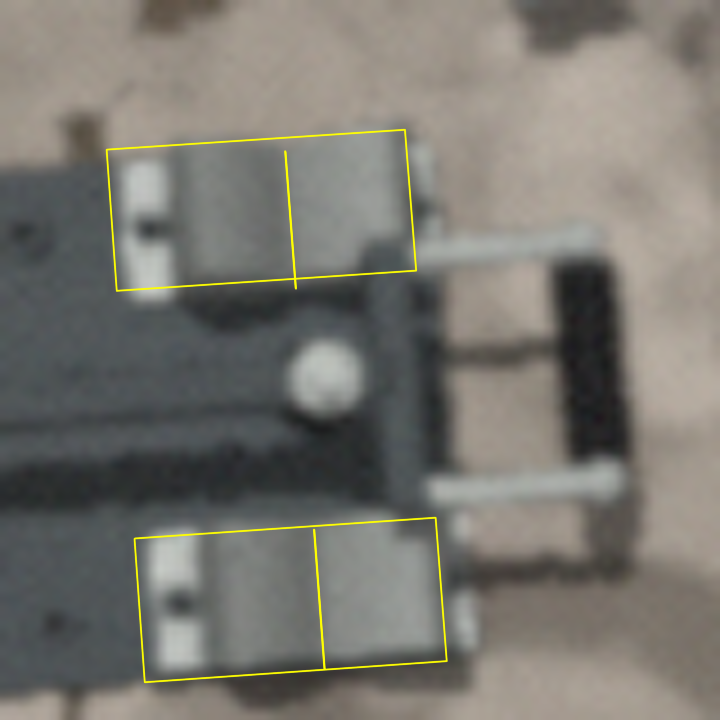

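>>> {"op": "drive_tool", "data": {"plan": [[[0.08,0,-0.6,0,0,0],[0,0,-0.7,0,0,0],[0,0,-0.5,0,0,0],[0,0,0,0,0,0]]]}}

```text
time: 21.28
position: [0.5226, 0.1584, 0.2545]
tool_rot: [-0.047, 0.999, -0.0, -0.001]
ft_force: [0.0, -0.2, -3.7]
grip_width: 0.0316
```

```bash
python3 - <<'E'
import st
from ov import *
snap("side","s12.png",280,150,110,100,7)
p=[.5212,.1584,1.6652]
E=box(-30,50,33,71,66,66.1)+box(-30,50,-71,-33,66,66.1)
g=st.o["position"]+.164*st.m[:,2];print(g)
q=[g[0],g[1],np.radians(95.3)];z=g[2]*1000-6.1
S=[(a,b,) for a,b in box(-13,13,-78.6,81.4,z,z+.1)]
over("pics/full_s12.png","side",p,E,280,150,110,100,7,"pics/o5.png")
im=cv2.imread("pics/o5.png")
for a,b in S:
    k=(proj("side",world(q,np.array([a,b])/1000.))+.5-[280,150])*7
    cv2.line(im,*[tuple(int(round(v*8)) for v in kk) for kk in k],(255,0,255),1,cv2.LINE_AA,3)
cv2.imwrite("pics/o5.png",im)
E
```

```text
t 21.275 pos [0.5226 0.1584 0.2545] q [ 0.0896  0.6466  1.7527 -0.      0.7449 -1.575 ] F [ 0.0347 -0.2485 -3.6649] w 0.03163252217203401
z [-0.0026 -0.0002 -1.    ] yawY 95.37497592722974 grasp [0.5221 0.1584 0.0905]
[0.5221 0.1584 0.0905]
```

View pics/o5.png

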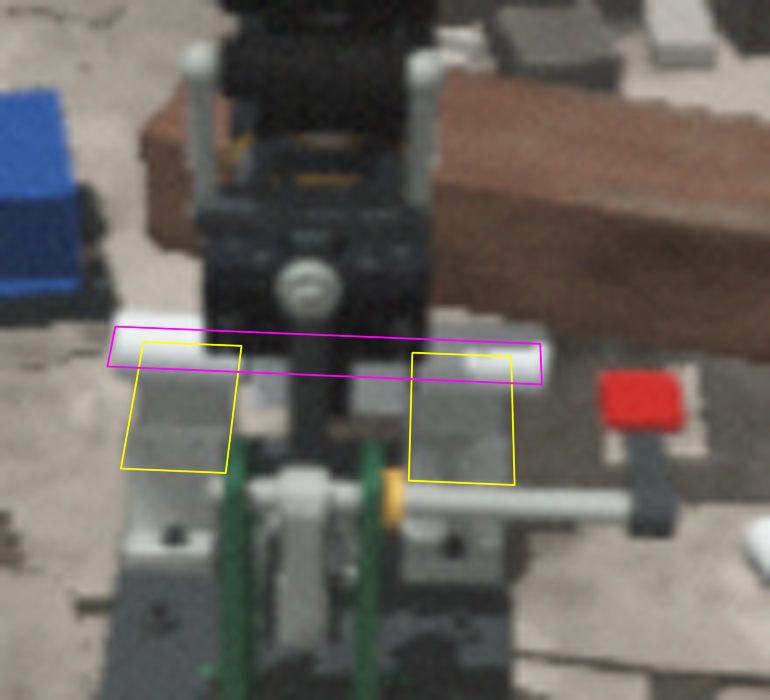

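View pics/s12.png

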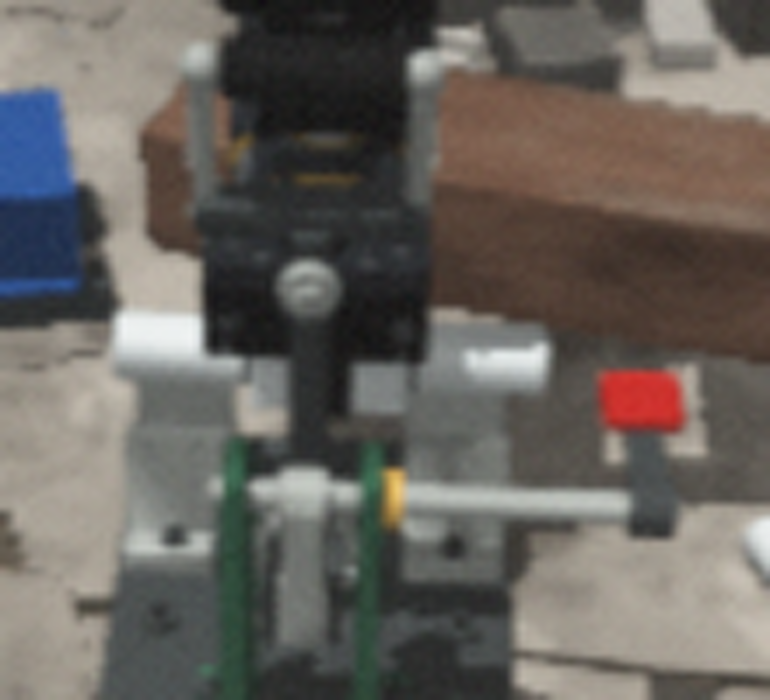

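```bash
python3 - <<'E'
import cv2
im=cv2.imread("pics/full_s12.png")
cv2.imwrite("pics/z2.png",cv2.resize(im[190:225,292:360],None,fx=11.5,fy=11.5,interpolation=cv2.INTER_CUBIC))
E
```

```text
(no output)
```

View pics/z2.png

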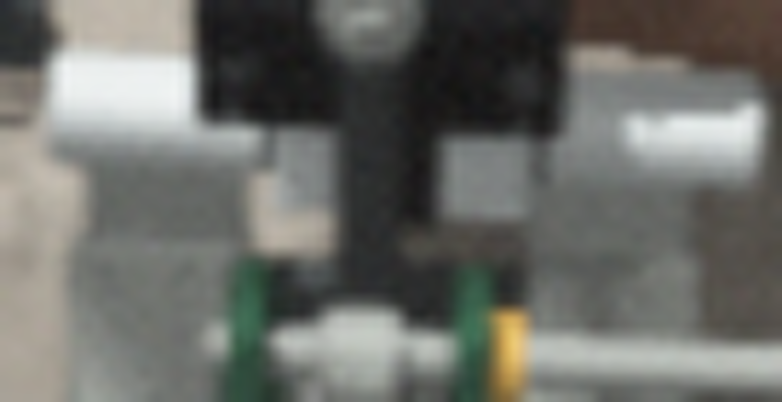

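```bash
python3 - <<'E'
from h import *
p=[.5212,.1584,1.6652]
for z in (68.4,72):
  for y in (-29,29): print(z,y,proj("side",world(p,np.array([.016,y/1000,z/1000])))+.5)
for x in(-30,0,30,50):
  print(x,[ (proj("side",world(p,np.array([x/1000,y/1000,.066])))+.5).round(1).tolist() for y in(-33,33)])
E
```

```text
68.4 -29 [[314.70429475 208.81104073]]
68.4 29 [[337.04528223 209.72505731]]
72 -29 [[314.7031043  207.69466158]]
72 29 [[337.09436452 208.60796629]]
-30 [[[314.4, 199.4]], [[338.8, 200.3]]]
0 [[[313.6, 205.9]], [[338.7, 206.9]]]
30 [[[312.8, 212.7]], [[338.5, 213.8]]]
50 [[[312.2, 217.5]], [[338.3, 218.6]]]
```

>>> {"op": "drive_tool", "data": {"plan": [[[0.1,0,0,0,0,0],[0,0,-0.4,0,0,0],[0,0,-0.3,0,0,0],[0,0,-0.16,0,0,0],[0,0,0,0,0,0]]]}}

```text
time: 21.95
position: [0.5251, 0.1585, 0.2337]
tool_rot: [-0.047, 0.999, -0.0, -0.001]
ft_force: [0.0, -0.0, -3.8]
grip_width: 0.0316
```

```bash
python3 - <<'E'
import st
from h import *
snap("side","s13.png",280,170,70,55,11)
E
```

```text
t 21.95 pos [0.5251 0.1585 0.2337] q [ 0.0894  0.6843  1.7559 -0.0001  0.7026 -1.5755] F [ 0.0115 -0.0499 -3.818 ] w 0.03164713362591841
z [-0.0012 -0.0001 -1.    ] yawY 95.39009991888427 grasp [0.5249 0.1585 0.0697]
```

View pics/s13.png

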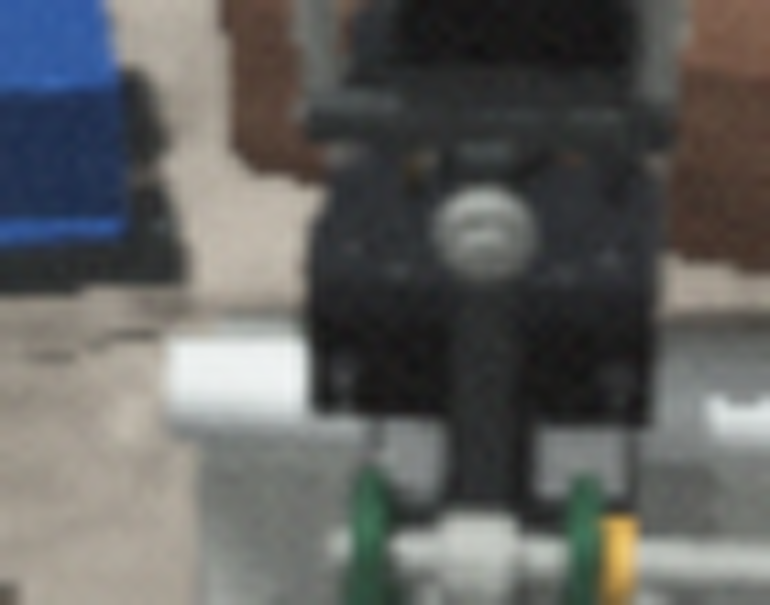

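>>> {"op": "drive_tool", "data": {"plan": [[[0,0,-0.08,0,0,0],[0,0,-0.06,0,0,0],[0,0,0,0,0,0]]]}}

```text
time: 22.38
position: [0.5254, 0.1586, 0.2309]
tool_rot: [-0.047, 0.999, 0.0, 0.0]
ft_force: [0.2, 0.2, -3.3]
grip_width: 0.032
```

>>> {"op": "drive_tool", "data": {"plan": [[[0,0,-0.06,0,0,0],[0,0,-0.04,0,0,0],[0,0,0,0,0,0]]]}}

```text
time: 22.75
position: [0.5253, 0.1591, 0.2301]
tool_rot: [-0.047, 0.999, 0.001, 0.001]
ft_force: [-2.9, 2.6, 10.4]
grip_width: 0.0318
```

```bash
python3 - <<'E'
import st
print(st.o["moment"])
E
```

```text
t 22.75 pos [0.5253 0.1591 0.2301] q [ 0.0902  0.6906  1.7572  0.0015  0.6922 -1.5754] F [-2.9136  2.5595 10.3762] w 0.03176601659604134
z [ 0.0015  0.0011 -1.    ] yawY 95.3666556622359 grasp [0.5256 0.1593 0.0661]
[ 0.4504  0.4917 -0.0533]
```

>>> {"op": "drive_tool", "data": {"plan": [[[0,0,0,0,0,0],[0,0,0,0,0,0],[0,0,0,0,0,0],[0,0,0,0,0,0]]], "grip": 0.45}}

```text
time: 23.25
position: [0.5254, 0.1584, 0.2281]
tool_rot: [-0.047, 0.999, -0.0, -0.0]
ft_force: [0.2, -0.7, -0.4]
grip_width: 0.0477
```

>>> {"op": "drive_tool", "data": {"plan": [[[0,0,0.5,0,0,0],[0,0,1,0,0,0],[0,0,1,0,0,0],[0,0,1,0,0,0],[0,0,1,0,0,0],[0,0,1,0,0,0],[0,0,1,0,0,0],[0,0,0.5,0,0,0]]]}}

```text
time: 24.25
position: [0.5253, 0.1585, 0.4053]
tool_rot: [-0.047, 0.999, 0.0, 0.002]
ft_force: [-0.5, -1.2, 0.2]
grip_width: 0.0479
```

```bash
python3 - <<'E'
import st
from ov import *
snap("side","s14.png",280,150,110,100,7)
snap("top","t14.png",320,150,80,80,7)
p=[.5212,.1584,1.6652]
over("pics/full_s14.png","side",p,box(-16,16,-29,29,44,76)+box(-13,13,-80,80,60,60.1),280,150,110,100,7,"pics/o6.png")
E
```

```text
t 24.25 pos [0.5253 0.1585 0.4053] q [ 0.0894  0.4238  1.6254 -0.      1.0894 -1.5755] F [-0.4819 -1.1652  0.1597] w 0.04794581409247981
z [ 0.003   0.0003 -1.    ] yawY 95.38991667410582 grasp [0.5258 0.1586 0.2413]
```

View pics/s14.png

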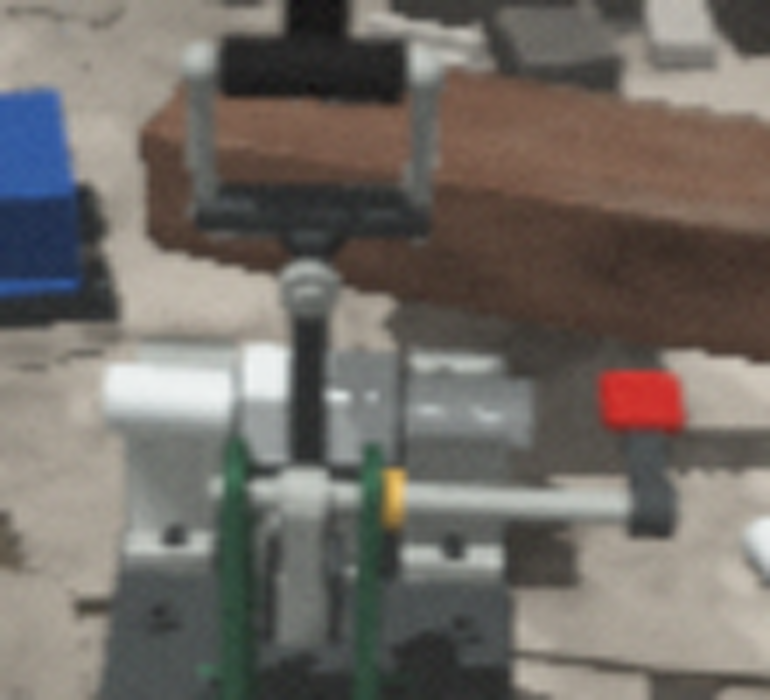

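View pics/o6.png

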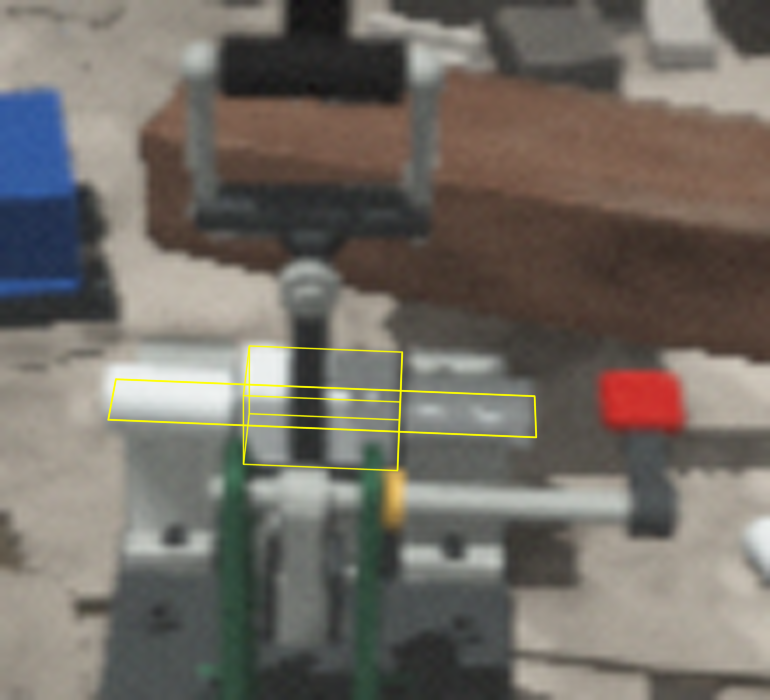

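View pics/t14.png

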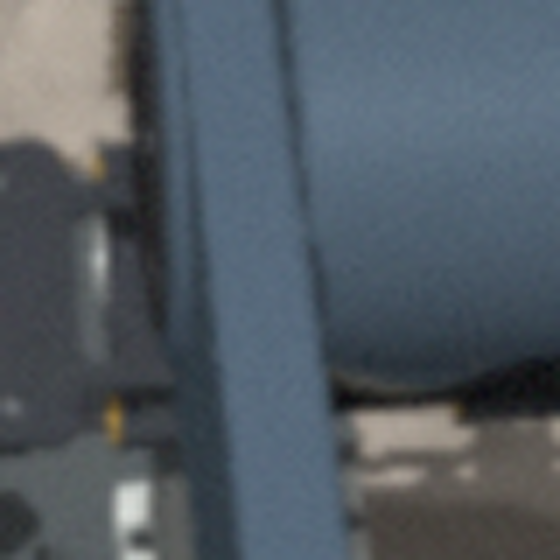

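>>> {"op": "drive_tool", "data": {"plan": [[[-0.96,0,0,0,0,0],[-0.96,0,0,0,0,0],[-0.96,0,0,0,0,0],[-0.96,0,0,0,0,0],[-0.95,0,0,0,0,0]]], "grip": 1, "force": 15}}

```text
time: 24.98
position: [0.4044, 0.1584, 0.4023]
tool_rot: [-0.047, 0.999, -0.0, -0.001]
ft_force: [0.4, -0.3, -0.1]
grip_width: 0.006
```

>>> {"op": "drive_tool", "data": {"plan": [[[0,0.87,0,0,0,0],[0,0.87,0,0,0,0],[0,0.87,0,0,0,0],[0,0.87,-0.3,0,0,0],[0,0.87,-0.7,0,0,0],[0,0,-0.6,0,0,0],[0,0,0,0,0,0]]]}}

```text
time: 25.85
position: [0.4047, 0.2672, 0.3614]
tool_rot: [-0.047, 0.999, -0.001, -0.002]
ft_force: [0.2, 0.2, 0.1]
grip_width: 0.001
```

```bash
python3 - <<'E'
import st
from h import *
snap("side","s15.png",280,120,130,110,6)
E
```

```text
t 25.85 pos [0.4047 0.2672 0.3614] q [ 0.3525  0.4062  1.8218 -0.0001  0.9186 -1.3128] F [0.1519 0.2087 0.0755] w 0.0009519523145943151
z [-0.0048 -0.0018 -1.    ] yawY 95.41800402921051 grasp [0.404  0.2669 0.1974]
```

View pics/s15.png

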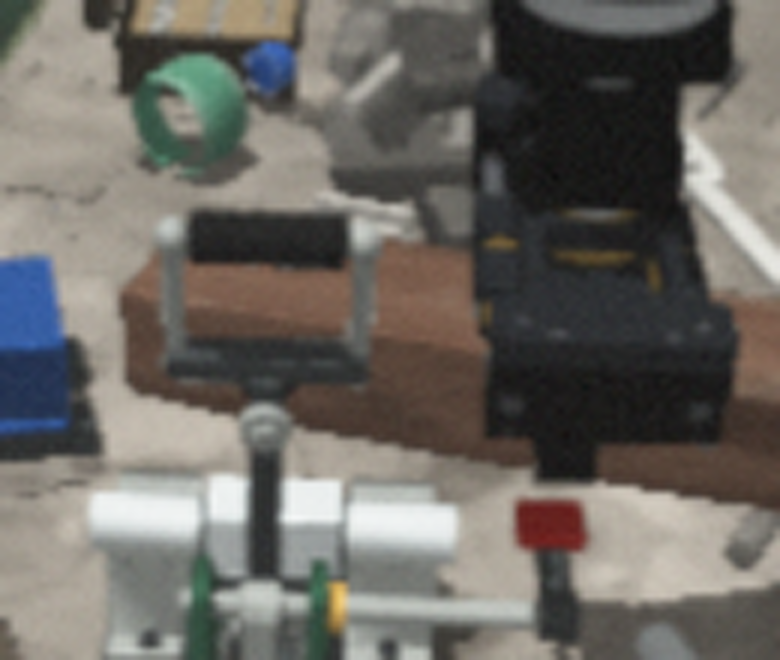

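```bash
python3 - <<'E'
from h import *
f=lambda P:(proj("side",P)+.5-[280,120])*6
print(f([.404,.267,.179]),f([.4055,.267,.158]),f([.404,.2770,.179]))
E
```

```text
[[561.14463678 472.02412396]] [[551.68799803 518.44049747]] [[560.22914676 487.79151194]]
```

>>> {"op": "drive_tool", "data": {"plan": [[[0.08,0,-0.5,0,0,0],[0,0,-0.3,0,0,0],[0,0,-0.25,0,0,0],[0,0,-0.25,0,0,0],[0,0,-0.1,0,0,0],[0,0,0,0,0,0],[0,0,0,0,0,0]]]}}

```text
time: 26.78
position: [0.4077, 0.2671, 0.3284]
tool_rot: [-0.047, 0.999, -0.0, 0.0]
ft_force: [0.3, -3.1, 3.0]
grip_width: 0.0006
```

```bash
python3 - <<'E'
import st
from h import *
snap("side","s16.png",280,120,130,110,6)
E
```

```text
t 26.775 pos [0.4077 0.2671 0.3284] q [ 0.3503  0.4631  1.8489 -0.0008  0.8295 -1.3142] F [ 0.2704 -3.0751  2.9882] w 0.0006092028165247883
z [ 0.0004 -0.0005 -1.    ] yawY 95.40162163965573 grasp [0.4078 0.267  0.1644]
```

View pics/s16.png

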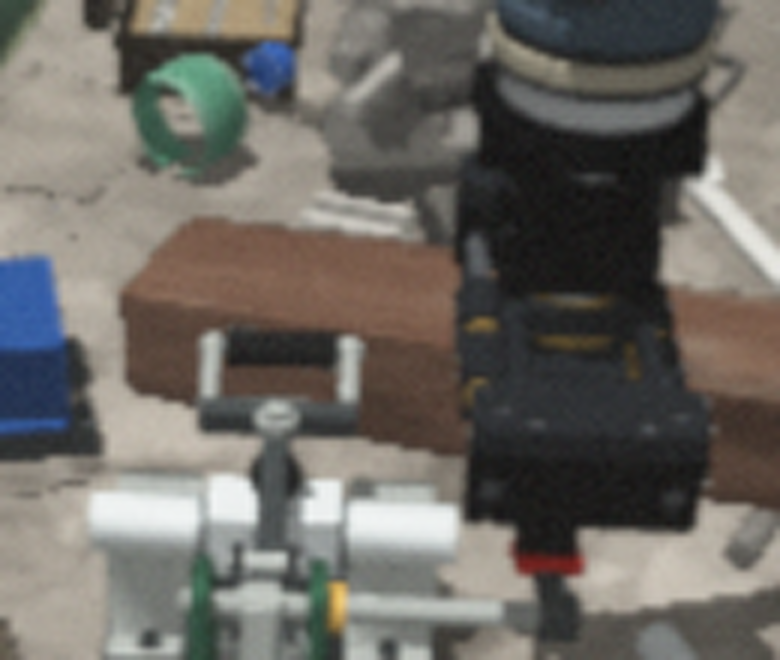

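>>> {"op": "drive_tool", "data": {"plan": [[[0,0,0.5,0,0,0],[0,0,1,0,0,0],[0,0,1,0,0,0],[0,0,1,0,0,0],[0,0,1,0,0,0],[0,1,0,0,0,0],[0,1,0,0,0,0],[0,1,0,0,0,0]]]}}

```text
time: 27.82
position: [0.407, 0.3433, 0.4413]
tool_rot: [-0.047, 0.999, 0.001, -0.0]
ft_force: [0.5, -0.3, 0.0]
grip_width: 0.0002
```

>>> {"op": "drive_tool", "data": {"plan": [[[-0.5,1,0,0,0,0],[-0.5,1,0,0,0,0],[-0.5,1,0,0,0,0],[-0.5,1,0,0,0,0],[-0.5,1,0,0,0,0],[0,0,0,0,0,0]]]}}

```text
time: 28.58
position: [0.3436, 0.4686, 0.441]
tool_rot: [-0.048, 0.999, 0.001, -0.0]
ft_force: [-0.1, -0.2, -1.3]
grip_width: 0.0005
```

```bash
python3 - <<'E'
import st
from ov import *
snap("side","s17.png",280,150,110,100,7)
snap("top","t17.png",255,150,145,110,5.5)
p=[.5212,.1584,1.6652]
for th in (0,.08,.16):
  P=np.array([.125-.195*np.cos(th),0,.095+.195*np.sin(th)])
  print(th,(proj("side",world(p,P))+.5-[280,150])*7,(proj("top",world(p,P))+.5-[255,150])*5.5)
E
```

```text
t 28.575 pos [0.3436 0.4686 0.441 ] q [ 0.7456  0.428   1.5031  0.0015  1.2104 -0.9226] F [-0.0601 -0.2421 -1.3098] w 0.0004956928820926603
z [-0.0009  0.001  -1.    ] yawY 95.55005483331126 grasp [0.3435 0.4688 0.277 ]
0 [[332.0786 229.7937]] [[720.4607 283.2042]]
0.08 [[332.7997 196.7298]] [[725.5531 279.9658]]
0.16 [[333.3964 164.9086]] [[727.7561 276.8373]]
```

View pics/s17.png

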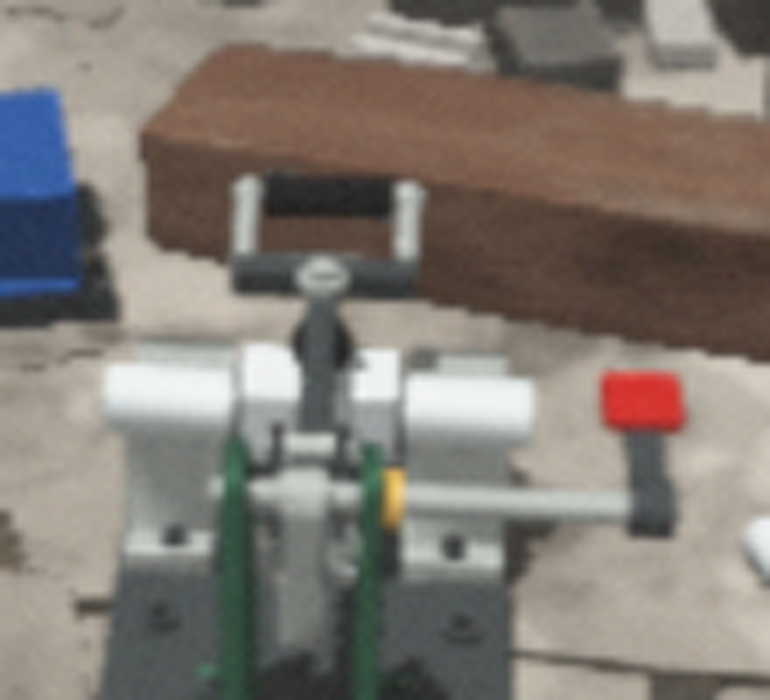

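View pics/t17.png

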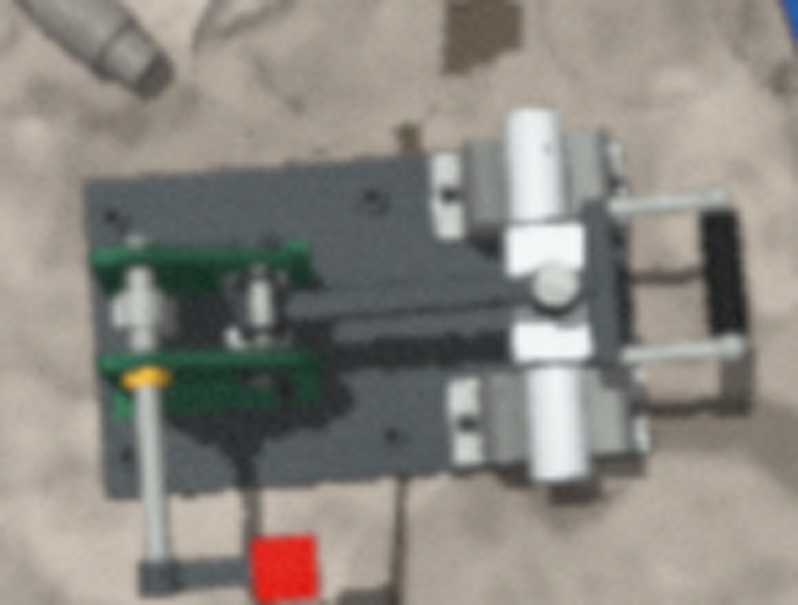

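```bash
python3 - <<'E'
from rig import robot
print(robot.hand_in())
E
```

```text
the job is handed in; nothing more can be done
None
```

The job is done and handed in at about 28.6 s of the 66 s allowed. I cocked the hold-down arm, and it stayed up by itself once I let go. I drew the shaft from the rack by its end journal and laid it on the bench. I then re-gripped it by the square body, seated it in the V-blocks and tripped the red pad.

- **Arm:** in the last side picture the handle bar sits at the height for about 0.08 rad, the value given for an arm pressing on a seated shaft. The red pad has sprung back.
- **Shaft:** contact on lowering came where a seated shaft's axis would be, 60 mm above the bench. It lies level in both V-blocks with its square body between them, about 1.5 mm off centre along the Vs.
- **Robot:** the gripper is clear of everything. The tools I could see in the last pictures had not moved.

Two checks disagreed along the way:
- **Shaft tilt:** it looked tilted tail-up, about 10 degrees by eye, while held by its end. It lay flat once released on the bench.
- **Shaft position:** before seating, the side camera put the shaft 2 to 3 mm towards the red pad side. I shifted it by that much before the final lowering.

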